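# Bayonet filter into the fume extractor

## Task

Fit the filter cartridge to the soldering fume extractor: push it into the tilted socket so that its two lugs pass through the two notches, press it down against the spring, and twist it clockwise a quarter turn up to the stop so that it stays locked in. Then let go of it.

Things in the scene. Friction and masses are not known exactly. Their poses are not given: they have to be found in the camera images.
- cartridge_grip (a point): Loose filter cartridge, 97 mm tall, 0.2 kg, standing upright on its grey round body (60 mm diameter). Black collar disc, 88 mm diameter, 46 to 54 mm up; on it an upright black grip bar 72 mm long, 16 thick, 43 tall. Point on the axis inside the bar, 78 mm above the bottom. z: from the body to the bar, x: along the bar, y: across it. A half turn about z changes nothing.
- cartridge_collar (a point): Point on the cartridge's axis 42 mm above its bottom, 36 mm below cartridge_grip; same axes. When locked it coincides with the mouth's centre (socket).
- cartridge_lugs (a point): Point on the cartridge's axis 27 mm above its bottom, midway between its two steel lugs: they stick out of the body along +x and -x, below the ends of the grip bar; 78 mm over both tips, each 14 mm wide, 22 to 32 mm above the bottom. The body's lowest 10 mm tapers to 48 mm diameter.
- socket: Aluminium bayonet ring in the open end of the fume extractor's grey drum (124 mm diameter, fixed). Origin: centre of the mouth on the ring's outer face, 118 mm above the table. z: out of the mouth, 35 deg from vertical. Hole 64 mm; two notches 25 mm wide, reaching 46 mm from the axis, along +y and -y (dots on the rim). Locked, lugs and grip bar lie along x (short bars on the rim).
- socket_under (a point): Point on the socket's axis at the under side of the 10 mm thick ring; same axes as the socket. Below it the lugs can turn only clockwise seen looking into the mouth (negative about socket z), a quarter turn from the y line to a stop at the x line. There is room to turn from the locked depth to 4 mm deeper, where the collar meets the ring.
- spring_plate (a joint): Spring plate in the socket that the cartridge's bottom meets 12 mm before the locked depth: 0 at rest, 0.012 m at the locked depth, 0.016 m with the collar on the ring. It pushes back with 3 N at first, 6 N at the locked depth, 7 N fully down. Unturned, it lifts the cartridge out by 12 mm; turned, it holds the lugs up against the ring.
Mind the look-alikes: they are no part of the job. Leave any orange look-alike of the part that bears cartridge_grip alone.

How it is judged:
By the outcome, as a careful person would: the job done as asked, in the order asked, and still so for the second after the job is handed in, with the robot touching nothing.
It also fails if it takes over 48 s, if anything falls off the work surface, if the arm or the gripper's body presses on something with over 40 N, if the wrist force passes 120 N, or if a joint passes its speed limit or range.

## Robot

A 6-joint arm with a two-finger parallel gripper is mounted at the origin on a cart in front of the work surface, level with it; the furniture and walls round the work are solid. World frame = base frame: x ahead of the robot, y to its left, z up, the work surface at z = 0. Lengths are in m, angles in degrees, forces in N, time in s.
With the tool pointing down it reaches from about 0.4 to 0.825 m from the base axis. Payload 7 kg.
Tool frame: the origin (TCP) lies at the very end of the fingers, on their centre line; the grasp point (between the pads) lies r.grip_depth behind it (r.grip_depth is the distance from the TCP to the grasp point, in m); z points along the fingers, y is the direction in which the jaws open and shut (so a half turn about z gives the same grasp; the last joint's range is limited). The gripper opens to 88 mm and grips with 3 to 60 N. Pads are 19 mm wide; open, the fingers measure 130 mm over their backs; the gripper's body (78 mm by 193 mm) begins 47 mm behind the grasp point.
Start: joints at [-58.321, 20.546, 0.682, 0, -70.136, -16.507], TCP at [0.177, -0.651, 0.227] pointing down, gripper open.
Joint ranges: [-176.03, 176.03], [-82.01, 121.73], [-58.28, 71.71], [-173.87, 95.51], [-174.79, -0.11], [-173.66, 173.66]. Speed limits (degrees/s): [136.94, 136.94, 172.46, 180, 180, 180].

## Interface

Orientations are given as [roll, pitch, yaw] about the fixed x, y, z axes, in that order (R = Rz(yaw) Ry(pitch) Rx(roll)).
In Python, from plant import r gives the robot as it stands. The module is installed in compiled form; this text tells all that it offers.
- The arm moves only by the tool step_arm, never from a script. Its argument "increments" is a list of rows, each a list of 3 entries, a list of its own where there are three numbers: the shift along the tool's x, y, z in m, then the turn, a rotation vector about the tool's x, y, z in rad, then the closure, from 0 (fully open) to 1 (shut). In form: [[[x, y, z], [wx, wy, wz], grip], ...]. A call has 1 to 10 rows; each row is the pose to reach, as a shift and turn from the pose commanded when the call began, along the tool's axes at that moment; what a row does not reach only later rows make up. A row lasts 1/10 s, in which the tool goes at most 50 mm and 8.59 degrees, less where a joint would pass 70% of its speed; a pose out of reach is approached as far as the arm can. A call with a gripper value outside its range is refused whole. The fingers move at their own pace and stop on an object; "force" is the grip in N (left out, the last holds). Time passes only in rows, so rows that repeat a pose let the fingers close. It gives the time, the measured TCP pose, the force and the opening at its end, in the units of the state.
- r.get_state(): the state, without advancing time (a new reading comes with each control period).
- r.capture(name): name is "side" or "top" or "wrist"; returns a dict with "color" (384x512x3 uint8, red, green, blue), "intrinsics" (3x3 intrinsics, pixels), "rvec" (rotation vector, rad) and "tvec" (3), from world to camera coordinates, as OpenCV has them; the wrist camera has in their place "T_tool_cam" (4x4, takes a point from camera to tool coordinates, whose origin is the TCP and whose axes are the flange's). Camera axes: x right, y down, z forward; pixel columns grow to the right and rows downward; lengths in m; the calibration is good to about 2 mm. A picture is of the moment at which its call begins: read the wrist's pose just before it. There is no depth.
- r.close_job(): hands the job in, once; it reports no verdict.
The state is a dict: "time_s": time; "joints": joint angles; "qd": joint speeds; "joint_torque": joint torques, N m; "tcp_pos": TCP position; "eef_rot": TCP orientation; "contact_force": force on the tool from outside, world axes, zero at the start; "moment": the same for the moment, N m; "gripper_width": finger opening in m.
Only numpy, scipy, OpenCV 4.12 (cv2) and the standard library are available. Lean on these libraries where they do the work, as an engineer would, in place of code of your own. Each camera call takes 0.05 s, during which the arm holds its last target.

## Working session

There is one attempt and no reset: what is moved stays moved. The work goes in short steps, Python scripts to look and compute and a tool call to move; the robot and the scene stay as the last step left them, time stands still between calls to the robot, and variables do not carry over. Pictures are saved under pics/ and viewed, and the job is handed in when it is done.

Besides the shell and the picture viewer there is one more tool, called after "Emit:" as name(argument=value, ...) on one line, values as JSON. step_arm: Moves the arm, as the interface text tells. Its arguments: {"type":"object","properties":{"increments":{"type":"array","items":{"type":"array"}},"force":{"type":"number"}},"required":["increments"]}

```bash
mkdir -p pics; ls; cat > h.py <<'E'
import numpy as np, cv2
from scipy.spatial.transform import Rotation as R
from plant import r
def save(name,fn):
    c=r.capture(name); cv2.imwrite('pics/'+fn,cv2.cvtColor(c['color'],cv2.COLOR_RGB2BGR))
    np.savez('pics/'+fn+'.npz',**{k:np.array(v) for k,v in c.items()})
    return c
E
python3 - <<'E'
from h import *
s=r.get_state(); print(s, r.grip_depth)
for n in ['side','top','wrist']:
    c=save(n,n+'0.png'); print(n,{k:np.round(v,3).tolist() for k,v in c.items() if k!='color'})
E
```

```text
pics
{'time_s': 0.0, 'joints': array([-5.83221806e+01,  2.05905664e+01,  6.33723351e-01, -2.06582864e-02,
       -7.01356858e+01, -1.65064757e+01]), 'qd': array([-0.00308105,  0.01848264, -0.01943945,  0.01751042,  0.01362757,
        0.03028801]), 'joint_torque': array([-3.91808380e-04, -5.82709050e+01,  2.93055421e+01,  6.99737817e+00,
        6.98700955e-03, -1.62398596e-04]), 'tcp_pos': array([ 0.17649503, -0.65100764,  0.22563042]), 'eef_rot': array([ 1.79905766e+02, -7.67246076e-03, -1.64835685e+02]), 'contact_force': array([ 0.02195009,  1.08431331, -0.29879597]), 'moment': array([-0.00090902,  0.01329333,  0.02314908]), 'gripper_width': 0.08753746090252773} 0.0188
side {'intrinsics': [[378.631, 0.0, 252.228], [0.0, 378.631, 194.325], [0.0, 0.0, 1.0]], 'rvec': [0.718, -2.52, 1.212], 'tvec': [0.401, 0.286, 0.959]}
top {'intrinsics': [[375.871, 0.0, 257.863], [0.0, 375.871, 192.101], [0.0, 0.0, 1.0]], 'rvec': [2.193, -2.146, 0.102], 'tvec': [-0.108, 0.533, 1.197]}
wrist {'intrinsics': [[266.829, 0.0, 256.494], [0.0, 266.829, 192.522], [0.0, 0.0, 1.0]], 'T_tool_cam': [[0.001, -0.967, -0.254, 0.068], [1.0, 0.001, 0.0, 0.001], [0.0, -0.254, 0.967, -0.158], [0.0, 0.0, 0.0, 1.0]]}
```

View pics/side0.png

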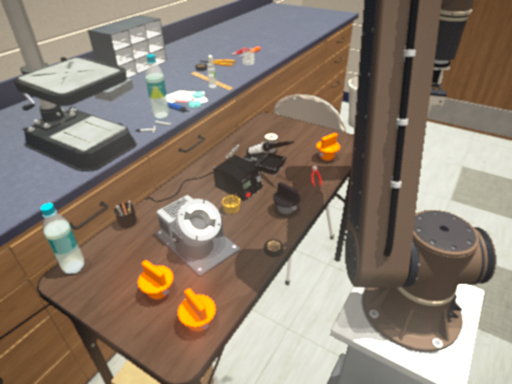

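View pics/top0.png

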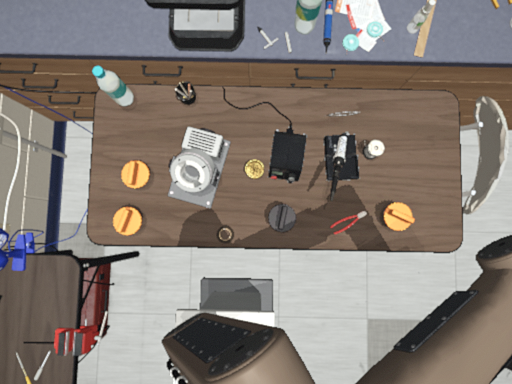

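View pics/wrist0.png

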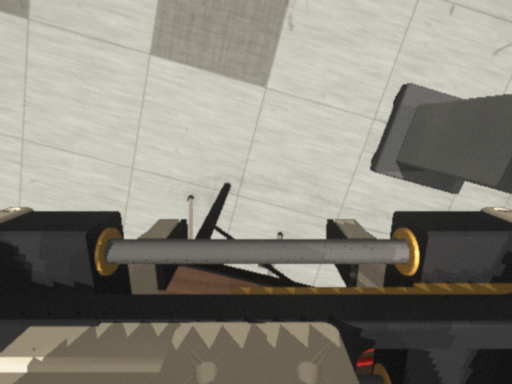

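The black cartridge is at top px (282,218) and side px (287,197). Three orange look-alikes are at top px (135,175), (127,221) and (398,217), and the socket is at top px (193,172). Only the black one fits the description, so I'll confirm it in enlarged crops.

```bash
python3 - <<'E'
import cv2,numpy as np
t=cv2.imread('pics/top0.png'); s=cv2.imread('pics/side0.png')
def crop(im,x0,y0,w,h,k): return cv2.resize(im[y0:y0+h,x0:x0+w],None,fx=k,fy=k,interpolation=cv2.INTER_CUBIC)
cv2.imwrite('pics/c1.png',np.hstack([crop(t,252,190,60,60,6),crop(s,257,167,60,60,6)]))
cv2.imwrite('pics/c2.png',np.hstack([crop(t,155,120,80,95,5),crop(s,150,185,80,95,5)]))
E
```

```text
(no output)
```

View pics/c1.png

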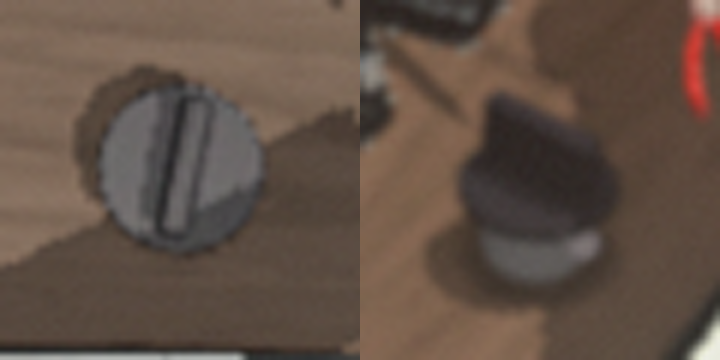

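View pics/c2.png

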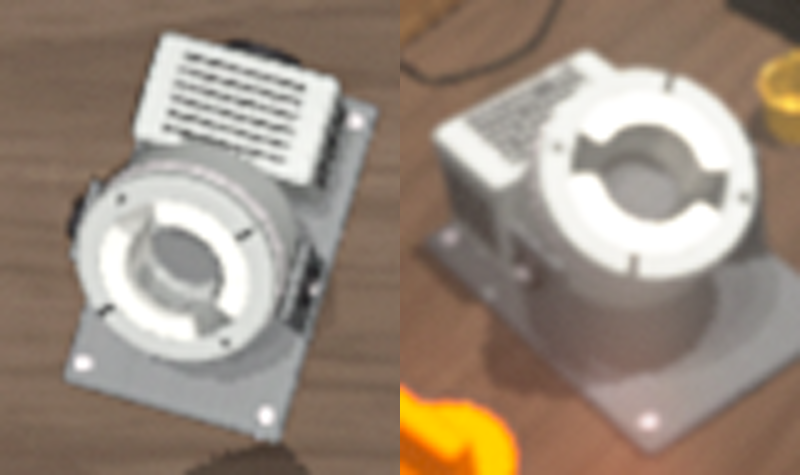

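The crops confirm it: the black collar with its bar and grey body is at top px (282,218). The ring's bars and dots show clearly in both views. Next I'll fit both poses.

```bash
cat > fit.py <<'E'
from h import *
from scipy.optimize import least_squares
T=np.load('pics/top0.png.npz'); S=np.load('pics/side0.png.npz')
def proj(c,P): return cv2.projectPoints(np.atleast_2d(P).astype(float),c['rvec'],c['tvec'],c['intrinsics'],None)[0][:,0]
def full(p,x0,y0,k): p=np.array(p,float); return (p+.5)/k-.5+[x0,y0]
for n,c in (('top',T),('side',S)): print(n,'cam',(-cv2.Rodrigues(c['rvec'])[0].T@c['tvec']).round(3))
tb=full([(244,234),(105,309)],155,120,5); td=full([(122,199),(225,342)],155,120,5)
sb=full([(270,83),(234,264)],150,185,5); sd=full([(157,147),(343,197)],150,185,5)
def sock(v):
    p=np.array([v[0],v[1],.118+v[2]]); az,yw,rb,rd,tilt=v[3:8]
    M=(R.from_euler('z',az)*R.from_euler('y',np.radians(tilt))*R.from_euler('z',yw)).as_matrix()
    return p,M,rb,rd
best=None
for az in np.arange(0,2*np.pi,.7):
  for yw in (0,1.57,3.14,4.71):
    for fl in (1,-1):
      def f(v):
        p,M,rb,rd=sock(v)
        B=p+np.array([M[:,0],-M[:,0]])*rb; D=p+np.array([M[:,1],-M[:,1]])*rd
        # lists: order top bars (b0,b1); side order flipped by fl ; dots orders free
        e=[]
        e.append(proj(T,B)-tb); e.append(proj(S,B)-(sb[::fl]))
        e.append(proj(T,D)-td[::dt]); e.append(proj(S,D)-sd[::ds])
        return np.r_[np.ravel(e),v[2]/.002,(v[7]-35)/1.]
      for dt in (1,-1):
        for ds in (1,-1):
          try: q=least_squares(f,[.65,.1,0,az,yw,.055,.055,35])
          except Exception: continue
          if q.x[5]>0 and q.x[6]>0 and (best is None or q.cost<best.cost-1e-6): best=q;bi=(fl,dt,ds)
print('sock cost',best.cost,bi,best.x.round(4)); p,M,rb,rd=sock(best.x)
print('p',p.round(4),'\n',M.round(4)); print('res',best.fun.round(2))
np.savez('sock.npz',p=p,M=M)
# cartridge
tc=full([(181.5,168.5)],252,190,6); tt=full([(196,98),(172,234)],252,190,6); st=full([(500,95),(605,155)],257,167,6)
def g(v):
    x,y,a=v; d=np.array([np.cos(a),np.sin(a),0])*.036
    Cc=np.array([x,y,.052]); P=np.array([x,y,.097])
    B=np.array([P+d,P-d])
    return np.r_[np.ravel(proj(T,Cc)-tc),np.ravel(proj(T,B)-tt),np.ravel(proj(S,B)-st[::1]) ]
for a0 in np.arange(0,6.28,.8):
    q=least_squares(g,[.5,-.1,a0]); print(q.cost.round(2),q.x.round(4),np.degrees(q.x[2]).round(1),q.fun.round(2))
E
python3 fit.py
```

```text
Still running in the background as job /tmp/bash_jobs.1000/fc8f61c8b92d (pid 561). You'll get a notice when it ends.
```

```bash
kill -- -$(cat /tmp/bash_jobs.1000/fc8f61c8b92d/pid); nproc
sed -i 's/^for az in .*/for az in (0,2,4):/; s/for yw in (0,1.57,3.14,4.71)/for yw in (0,1.57,3.14,4.71)/; s/,55,35\])/&/; s/\.055,\.055,35\])/.055,.055,35],max_nfev=25)/' fit.py
cat > /tmp/x; export OMP_NUM_THREADS=1 OPENBLAS_NUM_THREADS=1; time timeout 300 python3 fit.py < /dev/null
```

```text
4
top cam [ 0.415 -0.102  1.243]
side cam [0.024 0.693 0.826]
sock cost 0.5324158205512557 (1, 1, 1) [ 5.75600e-01  1.11200e-01 -5.00000e-04 -3.41560e+00  2.36780e+00
  5.50000e-02  5.40000e-02  3.50629e+01]
p [0.5756 0.1112 0.1175] 
 [[ 0.3745  0.7442 -0.553 ]
 [-0.8312  0.5338  0.1554]
 [ 0.4109  0.4015  0.8185]]
res [ 0.29  0.22  0.07  0.25 -0.37  0.04 -0.38 -0.15 -0.05  0.25 -0.02  0.46
 -0.11 -0.12 -0.21 -0.38 -0.26  0.06]
2372.52 [ 0.3848 -0.2052 -0.2089] -12.0 [  9.54  21.89  11.01  22.42   9.78  23.1  -38.6    0.2  -37.84  -0.36]
2372.52 [ 0.3848 -0.2052 -0.2089] -12.0 [  9.54  21.89  11.01  22.42   9.78  23.1  -38.6    0.2  -37.84  -0.36]
2372.52 [ 0.3848 -0.2052 -0.2089] -12.0 [  9.54  21.89  11.01  22.42   9.78  23.1  -38.6    0.2  -37.84  -0.36]
2372.52 [ 0.3848 -0.2052 -0.2089] -12.0 [  9.54  21.89  11.01  22.42   9.78  23.1  -38.6    0.2  -37.84  -0.36]
2372.52 [ 0.3848 -0.2052 -0.2089] -12.0 [  9.54  21.89  11.01  22.42   9.78  23.1  -38.6    0.2  -37.84  -0.36]
2372.52 [ 0.3848 -0.2052  6.0743] 348.0 [  9.54  21.89  11.01  22.42   9.78  23.1  -38.6    0.2  -37.84  -0.36]
2372.52 [ 0.3848 -0.2052  6.0743] 348.0 [  9.54  21.89  11.01  22.42   9.78  23.1  -38.6    0.2  -37.84  -0.36]
2372.52 [ 0.3848 -0.2052  6.0743] 348.0 [  9.54  21.89  11.01  22.42   9.78  23.1  -38.6    0.2  -37.84  -0.36]
real	0m48.481s
user	0m42.484s
sys	0m0.529s
```

The socket fit is good: residuals are under 0.5 px, and the tilt (35.06°) and height (117.5 mm) match. The cartridge fit failed because I forgot the side panel's 360 px offset in the crop, so I'll fix that.

```bash
export OMP_NUM_THREADS=1 OPENBLAS_NUM_THREADS=1; cat > fit2.py <<'E'
src=open('fit.py').read(); a=src.index('best=None'); b=src.index('# cartridge')
src=src[:a]+src[b:]; src=src.replace('(500,95),(605,155)','(135,95),(245,155)')
src=src.replace('np.arange(0,6.28,.8)','(1.4,4.6)').replace('st[::1]','st[::o]').replace("for a0 in","for o in (1,-1):\n  for a0 in")
exec(src)
P=q.x
E
python3 fit2.py
```

```text
top cam [ 0.415 -0.102  1.243]
side cam [0.024 0.693 0.826]
4.09 [ 0.4503 -0.1728 -0.171 ] -9.8 [-0.45  0.79  0.2   0.53 -0.19  1.14 -0.79 -0.73 -1.18 -1.77]
4.09 [ 0.4503 -0.1728  6.1122] 350.2 [-0.45  0.79  0.2   0.53 -0.19  1.14 -0.79 -0.73 -1.18 -1.77]
525.62 [ 0.45   -0.1732  1.9229] 110.2 [ -0.3    0.89 -13.01  16.07  13.33 -14.28 -11.74   0.5    9.71  -2.93]
336.2 [ 0.4507 -0.1733  5.2121] 298.6 [ -0.28   0.67   8.66   6.56  -8.29  -5.2  -10.43 -13.12   8.12  10.54]
```

```bash
cat > m.py <<'E'
from h import *
import json,sys
# commanded pose tracking
def load(): d=json.load(open('cmd.json')); return np.array(d['p']),R.from_matrix(d['M'])
def store(p,q): json.dump({'p':list(p),'M':q.as_matrix().tolist()},open('cmd.json','w'))
def inc(pt,qt,commit=True,dig=4):
    p,q=load(); d=np.round(q.inv().apply(np.array(pt)-p),dig); w=np.round((q.inv()*qt).as_rotvec(),dig)
    print('shift',d.tolist(),'turn',w.tolist(),'rows>=',max(np.linalg.norm(d)/.05,np.degrees(np.linalg.norm(w))/8.59).round(1))
    if commit: store(p+q.apply(d),q*R.from_rotvec(w))
def down(Y): return R.from_euler('xyz',[180,0,Y],degrees=True)
def st():
    s=r.get_state(); q=R.from_euler('xyz',s['eef_rot'],degrees=True); p,qc=load()
    print('t',round(s['time_s'],2),'tcp',s['tcp_pos'].round(4),'rpy',s['eef_rot'].round(2),'F',s['contact_force'].round(1),'M',s['moment'].round(2),'w',round(s['gripper_width'],4),'j',s['joints'].round(1))
    print(' meas-cmd mm',((s['tcp_pos']-p)*1000).round(1),'rot deg',np.degrees((qc.inv()*q).as_rotvec()).round(2))
    return s,q
E
python3 - <<'E'
from m import *
store(np.array([.177,-.651,.227]),down(-164.828))
st()
inc([.450,-.173,.20],down(-9.8))
E
```

```text
t 0.15 tcp [ 0.1765 -0.6511  0.2259] rpy [ 1.7993e+02 -1.0000e-02 -1.6483e+02] F [ 0.   0.  -0.1] M [-0.03  0.01  0.03] w 0.0874 j [-58.3  20.6   0.6  -0.  -70.1 -16.5]
 meas-cmd mm [-0.5 -0.1 -1.1] rot deg [-0.07  0.01  0.  ]
shift [-0.3886, 0.3899, 0.027] turn [-0.0, 0.0, -2.7057] rows>= 18.0
```

```bash
python3 - <<'E'
from m import *
store(np.array([.177,-.651,.227]),down(-164.828))
inc([.33,-.40,.22],down(-87.3))
E
```

```text
shift [-0.2134, 0.2022, 0.007] turn [-0.0, 0.0, -1.3531] rows>= 9.0
```

Emit:
step_arm(increments=[[[-0.2134,0.2022,0.007],[0,0,-1.3531],0],[[-0.2134,0.2022,0.007],[0,0,-1.3531],0],[[-0.2134,0.2022,0.007],[0,0,-1.3531],0],[[-0.2134,0.2022,0.007],[0,0,-1.3531],0],[[-0.2134,0.2022,0.007],[0,0,-1.3531],0],[[-0.2134,0.2022,0.007],[0,0,-1.3531],0],[[-0.2134,0.2022,0.007],[0,0,-1.3531],0],[[-0.2134,0.2022,0.007],[0,0,-1.3531],0],[[-0.2134,0.2022,0.007],[0,0,-1.3531],0],[[-0.2134,0.2022,0.007],[0,0,-1.3531],0]])

```text
time_s: 1.15
tcp_pos: [0.3297, -0.4002, 0.2195]
eef_rot: [180.0, 0.0, -87.1]
contact_force: [-1.4, -0.6, 0.1]
gripper_width: 0.0873
```

```bash
python3 - <<'E'
from m import *
st()
inc([.450,-.173,.20],down(-9.8))
E
```

```text
t 1.15 tcp [ 0.3297 -0.4002  0.2195] rpy [ 1.7999e+02  1.0000e-02 -8.7140e+01] F [-1.4 -0.6  0.1] M [ 0.01  0.09 -0.  ] w 0.0873 j [-28.8   6.  -19.4  -0.  -64.5  31.7]
 meas-cmd mm [-0.3 -0.2 -0.5] rot deg [-0.01 -0.01 -0.17]
shift [-0.2211, -0.1305, 0.02] turn [-0.0, 0.0, -1.3526] rows>= 9.0
```

Emit:
step_arm(increments=[[[-0.2211,-0.1305,0.02],[0,0,-1.3526],0],[[-0.2211,-0.1305,0.02],[0,0,-1.3526],0],[[-0.2211,-0.1305,0.02],[0,0,-1.3526],0],[[-0.2211,-0.1305,0.02],[0,0,-1.3526],0],[[-0.2211,-0.1305,0.02],[0,0,-1.3526],0],[[-0.2211,-0.1305,0.02],[0,0,-1.3526],0],[[-0.2211,-0.1305,0.02],[0,0,-1.3526],0],[[-0.2211,-0.1305,0.02],[0,0,-1.3526],0],[[-0.2211,-0.1305,0.02],[0,0,-1.3526],0],[[-0.2211,-0.1305,0.02],[0,0,-1.3526],0]])

```text
time_s: 2.15
tcp_pos: [0.4495, -0.1735, 0.1994]
eef_rot: [-180.0, 0.0, -9.9]
contact_force: [-0.2, -0.3, 0.0]
gripper_width: 0.0875
```

```bash
python3 - <<'E'
from m import *
s,q=st(); np.savez('pics/w1pose.npz',p=s['tcp_pos'],M=q.as_matrix())
c=save('wrist','w1.png')
im=cv2.imread('pics/w1.png'); cv2.imwrite('pics/w1b.png',cv2.resize(im[90:320,120:400],None,fx=2.8,fy=2.6,interpolation=cv2.INTER_CUBIC)[:600])
E
```

```text
t 2.15 tcp [ 0.4495 -0.1735  0.1994] rpy [-1.8e+02  2.0e-02 -9.9e+00] F [-0.2 -0.3  0. ] M [-0.11  0.17  0.01] w 0.0875 j [  2.4   3.3 -25.3  -0.  -61.4  77.7]
 meas-cmd mm [-0.5 -0.5 -0.6] rot deg [ 0.   -0.02  0.1 ]
```

View pics/w1.png

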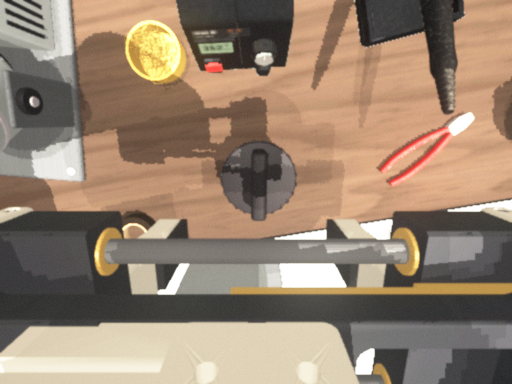

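The wrist view shows the cartridge with its collar centred near (258,179) and the bar from about (260,150) to (259,219). I'll enlarge it to refine.

```bash
python3 - <<'E'
import cv2
im=cv2.imread('pics/w1.png'); im=cv2.convertScaleAbs(im,alpha=2.2)
cv2.imwrite('pics/w1c.png',cv2.resize(im[132:227,210:310],None,fx=6,fy=6,interpolation=cv2.INTER_CUBIC))
E
```

```text
(no output)
```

View pics/w1c.png

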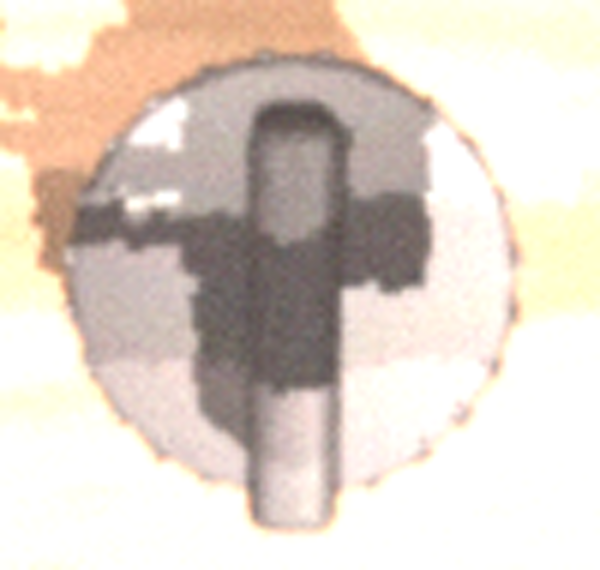

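```bash
cat > wfit.py <<'E'
from h import *
from scipy.optimize import least_squares
W=np.load('pics/w1.png.npz'); ps=np.load('pics/w1pose.npz')
Tt=np.eye(4); Tt[:3,:3]=ps['M']; Tt[:3,3]=ps['p']
Tc=Tt@W['T_tool_cam']; Ti=np.linalg.inv(Tc)
def pw(P): 
    P=np.atleast_2d(P); return cv2.projectPoints(P,cv2.Rodrigues(Ti[:3,:3])[0],Ti[:3,3],W['intrinsics'],None)[0][:,0]
full=lambda p:(np.array(p,float)+.5)/6-.5+[210,132]
cc=full((291.5,273)); bt=full([(296,130),(293,528)])
def collar(x,y):
    t=np.linspace(0,2*np.pi,60); c=pw(np.c_[x+.044*np.cos(t),y+.044*np.sin(t),0*t+.054]); return (c.min(0)+c.max(0))/2, c.max(0)-c.min(0)
def f(v):
    x,y,a=v; d=.036*np.array([np.cos(a),np.sin(a),0]); P=np.array([x,y,.097])
    return np.r_[collar(x,y)[0]-cc, (pw([P+d,P-d])-bt).ravel()]
q=least_squares(f,[.45,-.173,np.radians(-9.8)]); print(q.x[:2].round(4),np.degrees(q.x[2]).round(2),q.fun.round(2))
print('collar size pred',collar(*q.x[:2])[1],'seen',(447/6,433/6))
q2=least_squares(lambda v:collar(*v)[0]-cc,[.45,-.17]); print('collar only',q2.x.round(4))
E
python3 wfit.py
```

```text
[ 0.4537 -0.1758] -10.13 [ 0.16  0.43 -0.06 -1.77 -0.08  1.63]
collar size pred [75.84716844 74.38379766] seen (74.5, 72.16666666666667)
collar only [ 0.4542 -0.1757]
```

```bash
python3 - <<'E'
from m import *
inc([.454,-.1755,.12],down(-10.1),commit=False)
inc([.454,-.1755,.0605],down(-10.1))
E
```

```text
shift [0.0044, 0.0018, 0.08] turn [-0.0, 0.0, 0.0052] rows>= 1.6
shift [0.0044, 0.0018, 0.1395] turn [-0.0, 0.0, 0.0052] rows>= 2.8
```

Emit:
step_arm(increments=[[[0.0044,0.0018,0.02],[0,0,0.0052],0],[[0.0044,0.0018,0.05],[0,0,0.0052],0],[[0.0044,0.0018,0.08],[0,0,0.0052],0],[[0.0044,0.0018,0.11],[0,0,0.0052],0],[[0.0044,0.0018,0.13],[0,0,0.0052],0],[[0.0044,0.0018,0.1395],[0,0,0.0052],0],[[0.0044,0.0018,0.1395],[0,0,0.0052],0],[[0.0044,0.0018,0.1395],[0,0,0.0052],0]], force=45)

```text
time_s: 3.0
tcp_pos: [0.4543, -0.1761, 0.0608]
eef_rot: [180.0, -0.0, -10.2]
contact_force: [0.3, -0.5, 0.7]
gripper_width: 0.0877
```

```bash
python3 - <<'E'
from m import *
st()
c=save('wrist','w2.png'); c=save('side','s2.png')
s=cv2.imread('pics/s2.png'); cv2.imwrite('pics/s2c.png',cv2.resize(s[110:260,220:380],None,fx=4,fy=4,interpolation=cv2.INTER_CUBIC))
E
```

```text
t 3.0 tcp [ 0.4543 -0.1761  0.0608] rpy [ 1.800e+02 -4.000e-02 -1.022e+01] F [ 0.3 -0.5  0.7] M [-0.08  0.15  0.02] w 0.0877 j [  2.   13.3 -34.9   0.  -41.8  77.8]
 meas-cmd mm [ 0.2 -0.6  0.3] rot deg [-0.    0.04  0.12]
```

View pics/w2.png

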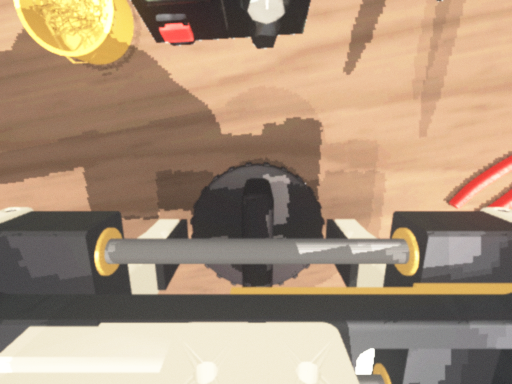

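View pics/s2c.png

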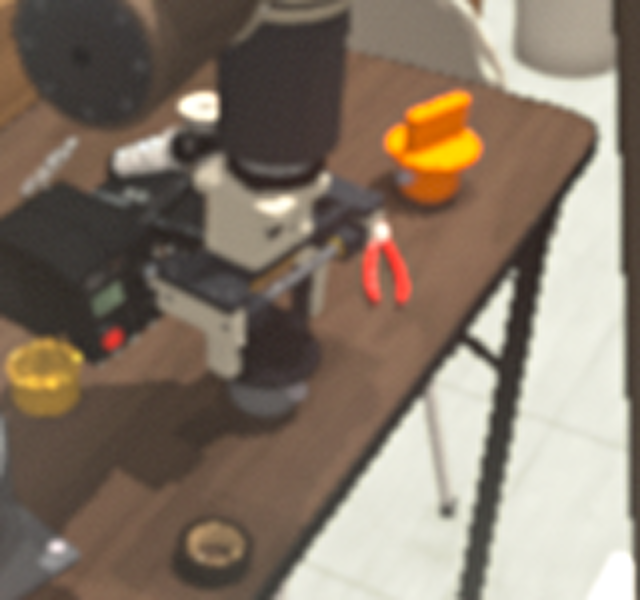

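The bar (column 258) sits centred between the fingers (about columns 187 and 327), and nothing is touching. I'll close the gripper.

Emit:
step_arm(increments=[[[0,0,0],[0,0,0],1],[[0,0,0],[0,0,0],1],[[0,0,0],[0,0,0],1],[[0,0,0],[0,0,0],1],[[0,0,0],[0,0,0],1],[[0,0,0],[0,0,0],1],[[0,0,0],[0,0,0],1],[[0,0,0],[0,0,0],1]], force=45)

```text
time_s: 3.9
tcp_pos: [0.4537, -0.176, 0.06]
eef_rot: [180.0, 0.0, -10.1]
contact_force: [0.1, 0.1, -0.5]
gripper_width: 0.029
```

```bash
python3 - <<'E'
from m import *
st()
E
```

```text
t 3.9 tcp [ 0.4537 -0.176   0.06  ] rpy [180.    0.  -10.1] F [ 0.1  0.1 -0.5] M [-0.1   0.16 -0.05] w 0.029 j [  2.   13.3 -35.    0.  -41.7  77.9]
 meas-cmd mm [-0.4 -0.5 -0.5] rot deg [-0. -0. -0.]
```

Still closing (29 mm).

Emit:
step_arm(increments=[[[0,0,0],[0,0,0],1],[[0,0,0],[0,0,0],1],[[0,0,0],[0,0,0],1],[[0,0,0],[0,0,0],1],[[0,0,0],[0,0,0],1]], force=45)

```text
time_s: 4.4
tcp_pos: [0.4536, -0.176, 0.06]
eef_rot: [-180.0, 0.0, -10.1]
contact_force: [-0.1, -0.1, -0.2]
gripper_width: 0.0156
```

```bash
python3 - <<'E'
from m import *
st()
Z=np.load('sock.npz'); p,M=Z['p'],Z['M']
# insertion tool orient: tool z=-sz ; cart z=sz; tool x along +-socket y
for s in (1,-1):
    x=M[:,1]*s; z=-M[:,2]; Q=R.from_matrix(np.c_[x,np.cross(z,x),z])
    print(s,'insert',Q.as_euler('xyz',degrees=True).round(1),'turn from now',np.degrees((load()[1].inv()*Q).as_rotvec()).round(1))
    Q2=Q*R.from_rotvec([0,0,np.pi/2]); print('  final x along',(Q2.as_matrix()[:,0]@M).round(2))
E
```

```text
t 4.4 tcp [ 0.4536 -0.176   0.06  ] rpy [-1.80e+02  1.00e-02 -1.01e+01] F [-0.1 -0.1 -0.2] M [-0.11  0.08  0.01] w 0.0156 j [  2.   13.3 -35.   -0.  -41.7  77.9]
 meas-cmd mm [-0.4 -0.4 -0.5] rot deg [ 0.   -0.01  0.  ]
1 insert [153.3 -23.7  35.6] turn from now [-15.5  32.2 -38.8]
  final x along [ 1.  0. -0.]
-1 insert [-153.3   23.7 -144.4] turn from now [ 40.8  19.6 134.5]
  final x along [-1. -0.  0.]
```

Grip holds at 15.6 mm, matching the 16 mm bar. Next I'll lift and carry it to a viewing pose in front of the socket: aligned for insertion, with the tool shifted aside so the wrist camera sees the ring.

```bash
cat >> m.py <<'E'
Z=np.load('sock.npz'); SP,SM=Z['p'],Z['M']
def ins(turn=0,tz=0):
    x=SM[:,1]; z=-SM[:,2]; Q=R.from_matrix(np.c_[x,np.cross(z,x),z]); return Q*R.from_rotvec([0,0,np.radians(turn)])
E
python3 - <<'E'
from m import *
print('lift only:'); inc([.454,-.1755,.20],down(-10.1),commit=False)
t=SP+SM[:,2]*.12-.08*SM[:,1]; print(t)
inc(t,ins())
E
```

```text
lift only:
shift [-0.0, -0.0, -0.1395] turn [-0.0, 0.0, -0.0] rows>= 2.8
[0.44972615 0.08714248 0.18357859]
shift [-0.0503, -0.2578, -0.1231] turn [-0.27, 0.5629, -0.6769] rows>= 6.1
```

Emit:
step_arm(increments=[[[0,0,-0.03],[0,0,0],1],[[0,0,-0.08],[0,0,0],1],[[0,0,-0.13],[0,0,0],1],[[-0.0503,-0.2578,-0.1231],[-0.27,0.5629,-0.6769],1],[[-0.0503,-0.2578,-0.1231],[-0.27,0.5629,-0.6769],1],[[-0.0503,-0.2578,-0.1231],[-0.27,0.5629,-0.6769],1],[[-0.0503,-0.2578,-0.1231],[-0.27,0.5629,-0.6769],1],[[-0.0503,-0.2578,-0.1231],[-0.27,0.5629,-0.6769],1],[[-0.0503,-0.2578,-0.1231],[-0.27,0.5629,-0.6769],1],[[-0.0503,-0.2578,-0.1231],[-0.27,0.5629,-0.6769],1]])

```text
time_s: 5.4
tcp_pos: [0.4695, 0.1088, 0.2284]
eef_rot: [155.1, -20.8, 34.7]
contact_force: [0.3, -1.3, -2.8]
gripper_width: 0.0157
```

Emit:
step_arm(increments=[[[0,0,0],[0,0,0],1],[[0,0,0],[0,0,0],1]])

```text
time_s: 5.6
tcp_pos: [0.4684, 0.1024, 0.2256]
eef_rot: [155.3, -20.6, 33.9]
contact_force: [0.4, 0.4, -1.6]
gripper_width: 0.0159
```

```bash
python3 - <<'E'
from m import *
s,q=st(); np.savez('pics/w3pose.npz',p=s['tcp_pos'],M=q.as_matrix())
save('wrist','w3.png');save('side','s3.png');save('top','t3.png')
for n,a in (('s3',(120,300,120,320)),('t3',(80,260,120,320))):
    s=cv2.imread(f'pics/{n}.png'); cv2.imwrite(f'pics/{n}c.png',cv2.resize(s[a[0]:a[1],a[2]:a[3]],None,fx=3.3,fy=3.3,interpolation=cv2.INTER_CUBIC))
E
```

```text
t 5.6 tcp [0.4684 0.1024 0.2256] rpy [155.31 -20.57  33.9 ] F [ 0.4  0.4 -1.6] M [ 0.43  2.08 -0.09] w 0.0159 j [ 54.5 -11.7 -58.3  46.7 -43.8  30.1]
 meas-cmd mm [18.6 15.3 42. ] rot deg [ 1.3  -3.5   0.11]
```

View pics/w3.png

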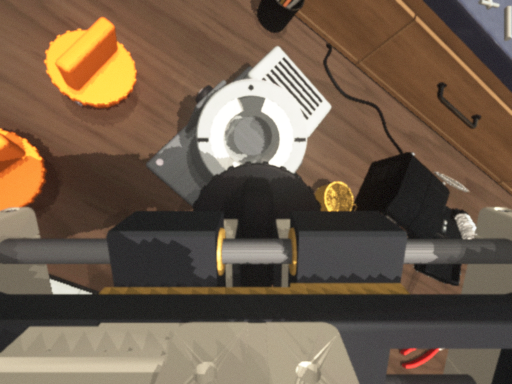

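View pics/s3c.png

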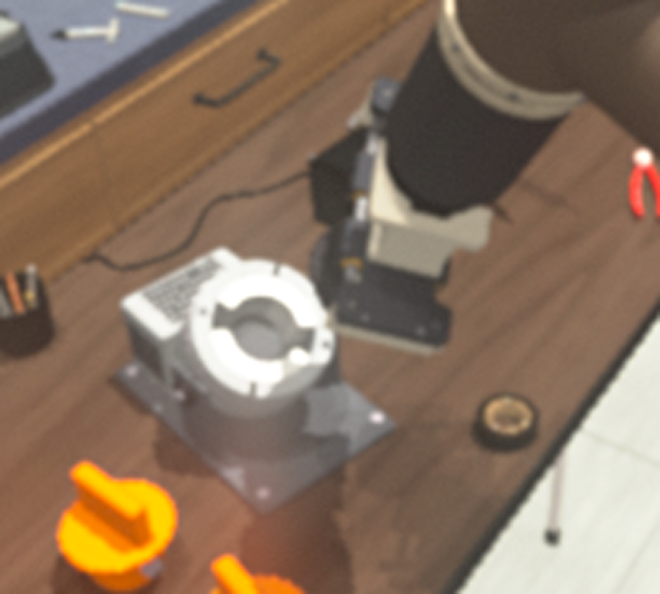

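View pics/t3c.png

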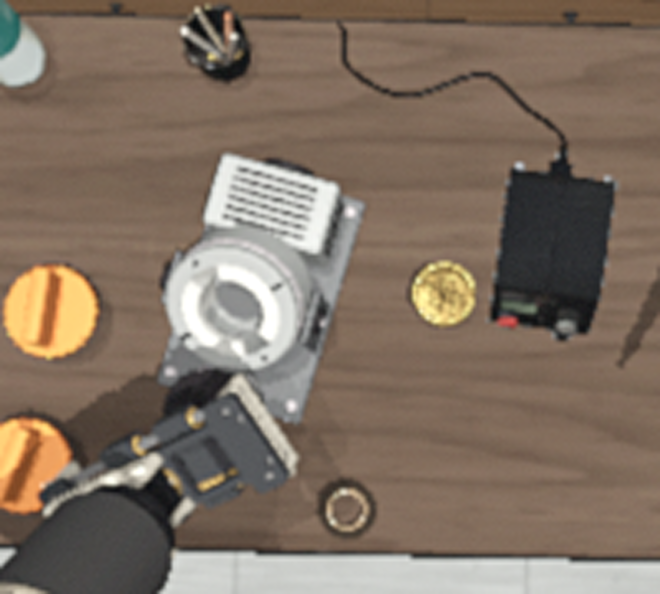

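The pose was out of reach. Joint 3 sits at its limit of −58.28°, because backing out along the tilted axis brings the wrist too near the base. I'll identify the kinematics from the logged states so I can plan reachable poses.

```bash
cat > kin.py <<'E'
from h import *
from scipy.optimize import least_squares
J=[[-58.322,20.5906,.6337,-.02,-70.1357,-16.5065],[-28.8,6.,-19.4,0,-64.5,31.7],[2.4,3.3,-25.3,0,-61.4,77.7],[2.,13.3,-34.9,0,-41.8,77.8]]
P=[[.1765,-.651,.2256],[.3297,-.4002,.2195],[.4495,-.1735,.1994],[.4543,-.1761,.0608]]
E=[[180,0,-164.83],[180,0,-87.14],[180,0,-9.9],[180,0,-10.22]]
s=r.get_state(); print(s['joints'].round(3))
J.append(s['joints']);P.append(s['tcp_pos']);E.append(s['eef_rot'])
J=np.array(J,float);P=np.array(P);Q=[R.from_euler('xyz',e,degrees=True) for e in E]
rz=lambda a:R.from_euler('z',a,degrees=True); ry=lambda a:R.from_euler('y',a,degrees=True); rx=lambda a:R.from_euler('x',a,degrees=True)
def fk(j,v,s4,s6=-1):
    a1,d,h,L2,x3,z3,D=v[:7]; t=R.from_rotvec(v[7:10])
    R1=rz(j[0]); p=R1.apply([a1,d,h]); R2=R1*ry(j[1]); p=p+R2.apply([0,0,L2]); R3=R2*ry(-j[2])
    p=p+R3.apply([x3,0,z3]); R4=R3*rx(s4*j[3])*ry(-j[4])*rx(s6*j[5]); p=p+R4.apply([D,0,0]); return p,R4*t
b=None
for s4 in (1,-1):
    t0=(fk(J[0],np.zeros(10),s4)[1].inv()*Q[0]).as_rotvec()
    def f(v):
        e=[]
        for j,p,q in zip(J,P,Q):
            pp,qq=fk(j,v,s4); e+=list((pp-p)*1000)+list(np.degrees((q.inv()*qq).as_rotvec())*3)
        return np.r_[e,(v[:7]-v0[:7])*2]
    v0=np.r_[0,-.19,.3,.35,.35,0,.2,t0]
    o=least_squares(f,v0); print(s4,o.cost,o.x.round(3)); 
    if b is None or o.cost<b[0]: b=(o.cost,s4,o.x,o.fun)
print(b[3][:30].round(1)); np.savez('kin.npz',v=b[2],s4=b[1])
E
python3 kin.py
```

```text
[ 54.415 -11.678 -58.261  46.723 -43.787  30.15 ]
1 44246.55686792304 [ 0.28  -0.202 -0.08   0.305  0.248 -0.064 -0.16  -1.372  1.32  -1.476]
-1 4598.325854465494 [ 0.168 -0.186  0.292  0.423  0.334 -0.037  0.317 -1.209  1.209 -1.209]
[-10.7  28.4  -2.8  -0.3  -0.    0.   17.   -2.7   0.1   0.3   0.1  -0.1
  25.    7.2   6.2   0.   -0.    0.   11.5   6.2  52.9   0.   -0.   -0.
   5.6 -32.7 -56.4   0.   -0.    0. ]
```

```bash
python3 - <<'E'
src=open('kin.py').read()
src=src.replace("a1,d,h,L2,x3,z3,D=v[:7]; t=R.from_rotvec(v[7:10])","a1,d,h,L2,x3,z3,D=v[:7]; t=R.from_rotvec(v[7:10]); x2,y4,o5=v[10:13]")
src=src.replace("R2.apply([0,0,L2])","R2.apply([x2,0,L2])").replace("p=p+R4.apply([D,0,0])","p=p+(R3*rx(s4*j[3])).apply([0,0,o5])+(R3*rx(s4*j[3])*ry(-j[4])).apply([0,y4,0])+R4.apply([D,0,0])")
src=src.replace("np.zeros(10)","np.zeros(13)").replace(".2,t0]",".2,t0,0,0,0]").replace("(v[:7]-v0[:7])*2","(v[:7]-v0[:7])*2,v[10:13]*5")
open('kin.py','w').write(src)
E
python3 kin.py
```

```text
[ 54.415 -11.678 -58.261  46.723 -43.787  30.15 ]
1 31456.416640867243 [ 1.000e-03 -5.120e-01 -3.000e-03  6.020e-01  4.620e-01 -1.630e-01
  1.780e-01 -1.372e+00  1.320e+00 -1.476e+00  1.000e-03  3.200e-01
  1.630e-01]
-1 1.1940738449233148 [ 2.000e-03  0.000e+00  1.820e-01  6.030e-01  4.620e-01  1.000e-02
  3.630e-01 -1.209e+00  1.209e+00 -1.209e+00 -1.000e-03 -1.920e-01
 -1.000e-02]
[-0.1 -0.1 -0.2 -0.3 -0.   0.   0.3 -0.2  0.4  0.3  0.1 -0.1 -0.4  0.2
 -0.2  0.  -0.   0.  -0.  -0.1  0.1  0.  -0.  -0.   0.1  0.1 -0.1  0.
 -0.   0. ]
```

The model now matches all readings to 0.5 mm. Next I'll check which poses along the insertion axis and through the twist are reachable.

```bash
cat > ik.py <<'E'
from h import *
from scipy.optimize import least_squares
K=np.load('kin.npz'); V=K['v']; S4=float(K['s4'])
rz=lambda a:R.from_euler('z',a,degrees=True); ry=lambda a:R.from_euler('y',a,degrees=True); rx=lambda a:R.from_euler('x',a,degrees=True)
LO=np.array([-176.03,-82.01,-58.28,-173.87,-174.79,-173.66])+1; HI=np.array([176.03,121.73,71.71,95.51,-.11,173.66])-1
def fk(j):
    v=V; a1,d,h,L2,x3,z3,D=v[:7]; t=R.from_rotvec(v[7:10]); x2,y4,o5=v[10:13]
    R1=rz(j[0]); p=R1.apply([a1,d,h]); R2=R1*ry(j[1]); p=p+R2.apply([x2,0,L2]); R3=R2*ry(-j[2]); p=p+R3.apply([x3,0,z3])
    Ra=R3*rx(S4*j[3]); Rb=Ra*ry(-j[4]); R4=Rb*rx(-j[5]); return p+Ra.apply([0,0,o5])+Rb.apply([0,y4,0])+R4.apply([D,0,0]),R4*t
def ik(p,q,j0):
    f=lambda j:(lambda a:np.r_[(a[0]-p)*1000,np.degrees((q.inv()*a[1]).as_rotvec())*3])(fk(j))
    o=least_squares(f,np.clip(j0,LO+.5,HI-.5),bounds=(LO,HI),x_scale=10,max_nfev=60); return o.x,np.abs(o.fun).max()
E
cat > plan.py <<'E'
from m import *; from ik import *
rng=np.random.default_rng(0); jc=r.get_state()['joints']
for s in (0,180):
  for dz,tw in ((.017,0),(.017,90),(.07,0),(.09,0)):
    sols=[]
    for k in range(14):
        j0=jc+rng.normal(0,[40,30,30,70,40,60])*(k>0)
        j,e=ik(SP+SM[:,2]*dz,ins(tw+s),j0)
        if e<1 and not any(np.abs(j-x).max()<3 for x in sols): sols.append(j)
    print(s,dz,tw,[x.round(0).tolist() for x in sols],'' if sols else round(e,1),flush=True)
E
OMP_NUM_THREADS=1 OPENBLAS_NUM_THREADS=1 timeout 500 python3 plan.py
```

```text
0 0.017 0 [] 19.2
0 0.017 90 [] 19.2
0 0.07 0 [] 13.0
0 0.09 0 [] 10.3
180 0.017 0 [] 35.9
180 0.017 90 [] 69.5
180 0.07 0 [] 12.9
180 0.09 0 [] 47.6
```

```bash
cat > scan.py <<'E'
from m import *; from ik import *
h,L2,L3,D,Y=V[2],V[3],V[4],V[6],V[11]
def arm(w):
    sols=[]
    rho=np.hypot(w[0],w[1]); 
    for sh in (1,-1):
        j1=np.arctan2(w[1],w[0])+(0 if sh==1 else np.pi); x=sh*rho; z=w[2]-h
        c=(x*x+z*z-L2**2-L3**2)/(2*L2*L3)   # upper (sin j2, cos j2), fore (cos(t), -sin(t)), t=j2-j3 ; dot = sin(j2-t)= sin(j3)
        if abs(c)>1: continue
        for j3 in (np.arcsin(c),np.pi-np.arcsin(c)):
            if j3>np.pi: j3-=2*np.pi
            # x = L2 s2 + L3 cos(j2-j3); z= L2 c2 - L3 sin(j2-j3)
            A=L2+L3*np.sin(j3); B=L3*np.cos(j3) # x=A s2 + B c2 ; z=A c2 - B s2
            j2=np.arctan2(A*x-B*z,B*x+A*z); sols.append(np.degrees([j1,j2,j3]))
    return sols
def allik(p,q,verbose=False):
    tz=q.as_matrix()[:,2]; e1=q.as_matrix()[:,0]; e2=q.as_matrix()[:,1]
    out=[]; prev={}
    for ph in np.radians(np.arange(0,362,2)):
        a=np.cos(ph)*e1+np.sin(ph)*e2; w=p-D*tz-Y*a
        for i,s in enumerate(arm(w)):
            R3=rz(s[0])*ry(s[1])*ry(-s[2]); f=R3.apply([1,0,0]); g=a@f
            if i in prev and prev[i][0]*g<0 and abs(prev[i][0]-g)<.3:
                b=R3.inv().apply(a); j4=np.degrees(np.arctan2(b[2],b[1]))*S4
                Ra=R3*rx(S4*j4); t=Ra.inv().apply(tz); j5=np.degrees(np.arctan2(t[2],t[0]))
                # ry(-j5)x=(cos j5,0, sin j5)
                Rb=Ra*ry(-j5); T=R.from_rotvec(V[7:10]); rem=(Rb.inv()*q*T.inv()).as_rotvec(); j6=-np.degrees(rem[0])
                j=np.r_[s,j4,j5,j6]; j=(j+180)%360-180
                ok=((j>LO-1)&(j<HI+1)); out.append((j,ok))
            prev[i]=(g,)
    return out
if __name__=='__main__':
    for dz,tw in ((.017,0),(.017,90),(.07,0),(.09,0),(.017,180),(.017,270),(.07,180)):
        print(dz,tw)
        for j,ok in allik(SP+SM[:,2]*dz,ins(tw)):
            e=np.abs(fk(j)[0]-(SP+SM[:,2]*dz)).max()*1000
            print('   ',j.round(0).tolist(),'bad:',[i+1 for i in range(6) if not ok[i]],round(e,1))
E
OMP_NUM_THREADS=1 python3 scan.py
```

```text
0.017 0
    [-0.0, 5.0, -33.0, -154.0, 20.0, -82.0] bad: [5] 15.3
    [180.0, -5.0, -147.0, 26.0, 20.0, -82.0] bad: [1, 3, 5] 5.6
    [14.0, 5.0, -62.0, 114.0, -18.0, -4.0] bad: [3, 4] 14.0
    [-166.0, -5.0, -118.0, -66.0, -18.0, -4.0] bad: [3] 12.7
    [39.0, 111.0, -119.0, -59.0, 147.0, 32.0] bad: [3, 5] 7.9
    [-141.0, -111.0, -61.0, 121.0, 147.0, 32.0] bad: [2, 3, 4, 5] 13.3
    [39.0, 110.0, -158.0, 59.0, -146.0, 139.0] bad: [3] 14.6
    [-141.0, -110.0, -22.0, -121.0, -146.0, 139.0] bad: [2] 13.6
0.017 90
    [-0.0, 5.0, -33.0, -154.0, 20.0, -172.0] bad: [5] 15.3
    [180.0, -5.0, -147.0, 26.0, 20.0, -172.0] bad: [1, 3, 5] 5.6
    [14.0, 5.0, -62.0, 114.0, -18.0, -94.0] bad: [3, 4] 14.0
    [-166.0, -5.0, -118.0, -66.0, -18.0, -94.0] bad: [3] 12.7
    [39.0, 111.0, -119.0, -59.0, 147.0, -58.0] bad: [3, 5] 7.9
    [-141.0, -111.0, -61.0, 121.0, 147.0, -58.0] bad: [2, 3, 4, 5] 13.3
    [39.0, 110.0, -158.0, 59.0, -146.0, 49.0] bad: [3] 14.6
    [-141.0, -110.0, -22.0, -121.0, -146.0, 49.0] bad: [2] 13.6
0.07 0
    [-0.0, -1.0, -35.0, -159.0, 24.0, -76.0] bad: [5] 16.5
    [180.
[... 1782 characters left out ...]
, -5.0, -118.0, -66.0, -18.0, 86.0] bad: [3] 12.7
    [39.0, 111.0, -119.0, -59.0, 147.0, 122.0] bad: [3, 5] 7.9
    [-141.0, -111.0, -61.0, 121.0, 147.0, 122.0] bad: [2, 3, 4, 5] 13.3
0.07 180
    [33.0, -1.0, -62.0, 80.0, -26.0, -167.0] bad: [3] 8.3
    [-147.0, 1.0, -118.0, -100.0, -26.0, -167.0] bad: [3] 15.9
    [47.0, 104.0, -121.0, -50.0, 140.0, -145.0] bad: [3, 5] 12.6
    [-133.0, -104.0, -59.0, 130.0, 140.0, -145.0] bad: [2, 3, 4, 5] 16.4
    [41.0, 105.0, -160.0, 64.0, -147.0, -36.0] bad: [3] 10.5
    [-139.0, -105.0, -20.0, -116.0, -147.0, -36.0] bad: [2] 14.9
    [-0.0, -1.0, -35.0, -159.0, 24.0, 104.0] bad: [5] 16.5
    [180.0, 1.0, -145.0, 21.0, 24.0, 104.0] bad: [1, 3, 5] 6.8
```

A coaxial grasp breaks the joint 3 and 4 limits at the socket. If the tool leans about 25° in the plane of the bar, it would stay near vertical through the insertion and twist. I'll search for feasible lean angles over every phase.

```bash
cat > plan2.py <<'E'
from m import *; from ik import *; from scan import allik
# cart frame -> tool: tool back direction = cosb*cz + sinb*u, u=+cart x ; tool x = sx*(...)  tool y=along cart y
def tool_in_cart(b,sx,g=.0188):
    b=np.radians(b); back=np.array([np.sin(b),0,np.cos(b)]); z=-back; y=np.array([0,-sx,0.]); x=np.cross(y,z)
    q=R.from_matrix(np.c_[x,y,z]); return q
def toolpose(cartp,cartq,b,sx,hg,xg=0):
    # grasp point at cart axis height hg above cartridge_grip(78mm), TCP = grasp + .0188*z
    q=tool_in_cart(b,sx); gp=np.array([xg,0,hg]); tcp=gp+q.apply([0,0,.0188]); return cartp+cartq.apply(tcp), cartq*q
def cart_table(s): # cart x=u
    return np.array([.4538,-.1758,.078]), R.from_euler('z',-10.1+(180 if s<0 else 0),degrees=True)
def cart_sock(depth,tw): # depth: collar-pt height above mouth ; cart x=+sy at tw=0, rotate -tw about sz
    q=R.from_matrix(np.c_[SM[:,1],-SM[:,0],SM[:,2]])*R.from_euler('z',-tw,degrees=True)
    return SP+SM[:,2]*(depth+.036), q
def sols(p,q,marg=0):
    o=[]
    for j,ok in allik(p,q):
        jj,e=ik(p,q,j) if ok.sum()>=4 else (j,99)
        if e<1.5: o.append((jj,min((jj-LO+1).min(),(HI+1-jj).min())))
    u=[]
    for j,m_ in o:
        if not any(np.abs(j-x[0]).max()<2 for x in u): u.append((j,m_))
    return u
if __name__=='__main__':
    for b in (20,27,35):
        for sx in (1,-1):
            print('beta',b,'sx',sx)
            for nm,(c,cq) in (('tab+',cart_table(1)),('tab-',cart_table(-1)),('above',cart_sock(.075,0)),('in0',cart_sock(0,0)),('in45',cart_sock(0,45)),('in90',cart_sock(0,90))):
                p,q=toolpose(c,cq,b,sx,.002)
                print('  ',nm,[(x.round(0).tolist(),round(m_,1)) for x,m_ in sols(p,q)],flush=True)
E
OMP_NUM_THREADS=1 OPENBLAS_NUM_THREADS=1 timeout 570 python3 plan2.py
```

```text
beta 20 sx 1
   tab+ [([-1.0, 24.0, -20.0, -4.0, -66.0, 82.0], np.float64(38.4))]
   tab- []
   above [([50.0, 6.0, -40.0, 31.0, -54.0, 45.0], np.float64(18.5))]
   in0 [([44.0, 12.0, -43.0, 37.0, -44.0, 42.0], np.float64(15.7))]
   in45 [([39.0, 9.0, -39.0, 22.0, -35.0, 19.0], np.float64(18.8))]
   in90 [([34.0, 4.0, -49.0, 26.0, -14.0, -23.0], np.float64(8.9))]
beta 20 sx -1
   tab+ [([-1.0, 24.0, -20.0, -4.0, -66.0, -98.0], np.float64(38.5))]
   tab- []
   above [([50.0, 6.0, -40.0, 31.0, -54.0, -135.0], np.float64(18.5))]
   in0 [([44.0, 12.0, -43.0, 37.0, -44.0, -138.0], np.float64(15.8))]
   in45 [([39.0, 9.0, -39.0, 22.0, -35.0, -161.0], np.float64(12.7))]
   in90 [([34.0, 4.0, -49.0, 25.0, -14.0, 157.0], np.float64(9.0))]
beta 27 sx 1
   tab+ [([-1.0, 28.0, -15.0, -4.0, -73.0, 83.0], np.float64(43.1))]
   tab- []
   above [([49.0, 10.0, -33.0, 25.0, -61.0, 50.0], np.float64(25.4))]
   in0 [([44.0, 16.0, -35.0, 29.0, -53.0, 49.0], np.float64(23.5))]
   in45 [([36.0, 12.0, -30.0, 9.0, -44.0, 33.0], np.float64(28.4))]
   in90 [([30.0, 6.0, -35.0, -6.0, -26.0, 11.0], np.float64(2
[... 428 characters left out ...]
.0, -82.0, 84.0], np.float64(48.1))]
   tab- []
   above [([48.0, 14.0, -26.0, 19.0, -70.0, 55.0], np.float64(32.7))]
   in0 [([43.0, 20.0, -27.0, 22.0, -62.0, 55.0], np.float64(31.6))]
   in45 [([32.0, 15.0, -21.0, 0.0, -54.0, 43.0], np.float64(37.5))]
   in90 [([21.0, 9.0, -24.0, -23.0, -38.0, 32.0], np.float64(33.8))]
beta 35 sx -1
   tab+ [([-2.0, 33.0, -10.0, -5.0, -82.0, -96.0], np.float64(48.1))]
   tab- []
   above [([48.0, 14.0, -26.0, 19.0, -70.0, -125.0], np.float64(32.7))]
   in0 [([43.0, 20.0, -27.0, 22.0, -62.0, -125.0], np.float64(31.6))]
   in45 [([32.0, 15.0, -21.0, 0.0, -54.0, -137.0], np.float64(36.4))]
   in90 [([21.0, 9.0, -24.0, -23.0, -38.0, -148.0], np.float64(26.1))]
```

β≈25° with the tool leaning away from the base keeps about 20° of joint margin throughout. So I'll set the cartridge back down where it stood and regrasp it tilted. First I move back above that spot.

```bash
python3 - <<'E'
from m import *
s,q=st(); store(s['tcp_pos'],q)
inc([.454,-.1755,.19],down(-10.1))
E
```

```text
t 5.75 tcp [0.4687 0.1019 0.2257] rpy [155.26 -20.55  33.86] F [ 0.2 -0.  -1.4] M [ 0.6   2.12 -0.01] w 0.0156 j [ 54.4 -11.7 -58.3  46.7 -43.8  30.1]
 meas-cmd mm [19.  14.7 42.1] rot deg [ 1.24 -3.53  0.14]
shift [-0.1687, 0.2122, 0.0701] turn [0.269, -0.4967, 0.6698] rows>= 5.8
```

Emit:
step_arm(increments=[[[-0.1687,0.2122,0.0701],[0.269,-0.4967,0.6698],1],[[-0.1687,0.2122,0.0701],[0.269,-0.4967,0.6698],1],[[-0.1687,0.2122,0.0701],[0.269,-0.4967,0.6698],1],[[-0.1687,0.2122,0.0701],[0.269,-0.4967,0.6698],1],[[-0.1687,0.2122,0.0701],[0.269,-0.4967,0.6698],1],[[-0.1687,0.2122,0.0701],[0.269,-0.4967,0.6698],1],[[-0.1687,0.2122,0.0701],[0.269,-0.4967,0.6698],1],[[-0.1687,0.2122,0.0701],[0.269,-0.4967,0.6698],1],[[-0.1687,0.2122,0.0701],[0.269,-0.4967,0.6698],1]])

```text
time_s: 6.65
tcp_pos: [0.4544, -0.1744, 0.1901]
eef_rot: [180.0, -0.0, -10.0]
contact_force: [0.3, 0.6, -0.6]
gripper_width: 0.0157
```

```bash
python3 - <<'E'
from m import *
s,q=st()
E
```

```text
t 6.65 tcp [ 0.4544 -0.1744  0.1901] rpy [ 1.80e+02 -3.00e-02 -9.99e+00] F [ 0.3  0.6 -0.6] M [0.   0.25 0.  ] w 0.0157 j [  2.2   4.3 -25.5   0.  -60.1  77.8]
 meas-cmd mm [0.4 1.1 0.2] rot deg [-0.    0.03 -0.12]
```

Emit:
step_arm(increments=[[[0,0,0.03],[0,0,0],1],[[0,0,0.07],[0,0,0],1],[[0,0,0.1],[0,0,0],1],[[0,0,0.12],[0,0,0],1],[[0,0,0.126],[0,0,0],1],[[0,0,0.129],[0,0,0],1],[[0,0,0.129],[0,0,0],1]])

```text
time_s: 7.35
tcp_pos: [0.4561, -0.1732, 0.0627]
eef_rot: [-180.0, -0.2, -9.8]
contact_force: [-0.4, -0.9, -1.6]
gripper_width: 0.0159
```

```bash
python3 - <<'E'
from m import *
p,q=load(); store(p+q.apply([0,0,.129]),q)
s,q=st()
E
```

```text
t 7.35 tcp [ 0.4561 -0.1732  0.0627] rpy [-1.7998e+02 -1.7000e-01 -9.7900e+00] F [-0.4 -0.9 -1.6] M [-0.08  0.19  0.02] w 0.0159 j [  2.4  13.1 -34.8   0.  -41.9  77.8]
 meas-cmd mm [2.1 2.2 1.8] rot deg [ 0.02  0.17 -0.31]
```

Emit:
step_arm(increments=[[[0,0,0.001],[0,0,0],1],[[0,0,0.002],[0,0,0],1],[[0,0,0.002],[0,0,0],1]])

```text
time_s: 7.65
tcp_pos: [0.4556, -0.1741, 0.0603]
eef_rot: [-180.0, -0.1, -9.9]
contact_force: [-1.3, 0.9, -0.6]
gripper_width: 0.0161
```

```bash
python3 - <<'E'
from m import *
s,q=st()
E
```

```text
t 7.65 tcp [ 0.4556 -0.1741  0.0603] rpy [-1.7998e+02 -1.4000e-01 -9.9200e+00] F [-1.3  0.9 -0.6] M [-0.1   0.22 -0.04] w 0.0161 j [  2.2  13.3 -34.9   0.  -41.6  77.8]
 meas-cmd mm [ 1.7  1.4 -0.7] rot deg [ 0.02  0.14 -0.18]
```

The cartridge is on the table. Now I open a little, tilt the tool 25° about the grasp point and close again.

```bash
python3 - <<'E'
from m import *; from plan2 import toolpose
s=r.get_state(); q=R.from_euler('xyz',s['eef_rot'],degrees=True)
store(s['tcp_pos']+[.0004,.0004,.0005],q)
cq=R.from_euler('z',-9.9,degrees=True); cp=np.array([s['tcp_pos'][0],s['tcp_pos'][1],.078])
p0=cp
for b in (8,16,25):
    p,qq=toolpose(cp,cq,b,1,.003); print(b,p.round(4)); inc(p+[.0004,.0004,.0005],qq,commit=(b==25))
np.savez('grasp.npz',b=25.,hg=.003,cp=cp,yaw=-9.9)
E
```

```text
8 [ 0.4531 -0.1737  0.0624]
shift [-0.0026, 0.0, -0.0021] turn [-0.0004, -0.1421, -0.0003] rows>= 0.9
16 [ 0.4505 -0.1732  0.0629]
shift [-0.0052, 0.0, -0.0026] turn [-0.0005, -0.2817, -0.0003] rows>= 1.9
25 [ 0.4478 -0.1727  0.064 ]
shift [-0.0079, 0.0, -0.0037] turn [-0.0005, -0.4388, -0.0003] rows>= 2.9
```

Emit:
step_arm(increments=[[[0,0,0],[0,0,0],0.6],[[0,0,0],[0,0,0],0.6],[[0,0,0],[0,0,0],0.6],[[0,0,0],[0,0,0],0.6],[[0,0,0],[0,0,0],0.6],[[0,0,0],[0,0,0],0.6]])

```text
time_s: 8.25
tcp_pos: [0.4554, -0.1741, 0.0598]
eef_rot: [-180.0, -0.1, -9.9]
contact_force: [-0.2, 0.4, 0.3]
gripper_width: 0.0351
```

Emit:
step_arm(increments=[[[0,0,-0.003],[0,0,0],0.6],[[-0.0026,0,-0.003],[0,-0.1421,0],0.6],[[-0.0052,0,-0.003],[0,-0.2817,0],0.6],[[-0.0079,0,-0.0037],[0,-0.4388,0],0.6],[[-0.0079,0,-0.0037],[0,-0.4388,0],0.6],[[-0.0079,0,-0.0037],[0,-0.4388,0],0.6]])

```text
time_s: 8.85
tcp_pos: [0.4477, -0.1728, 0.0619]
eef_rot: [180.0, 25.2, -10.0]
contact_force: [0.2, -0.6, 0.3]
gripper_width: 0.0351
```

```bash
python3 - <<'E'
from m import *
s,q=st(); np.savez('pics/w4pose.npz',p=s['tcp_pos'],M=q.as_matrix())
save('wrist','w4.png'); save('side','s4.png')
im=cv2.imread('pics/s4.png'); cv2.imwrite('pics/s4c.png',cv2.resize(im[130:240,230:350],None,fx=5,fy=5,interpolation=cv2.INTER_CUBIC))
E
```

```text
t 8.85 tcp [ 0.4477 -0.1728  0.0619] rpy [179.99  25.16  -9.95] F [ 0.2 -0.6  0.3] M [-0.29 -1.2  -0.06] w 0.0351 j [ -0.9  27.8 -15.4  -4.  -71.7  83. ]
 meas-cmd mm [-0.6 -0.5 -2.6] rot deg [ 0.01 -0.16  0.05]
```

View pics/w4.png

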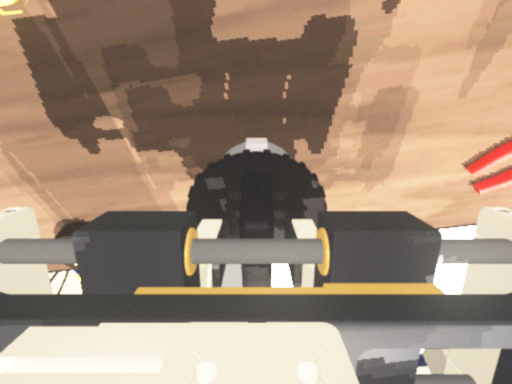

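View pics/s4c.png

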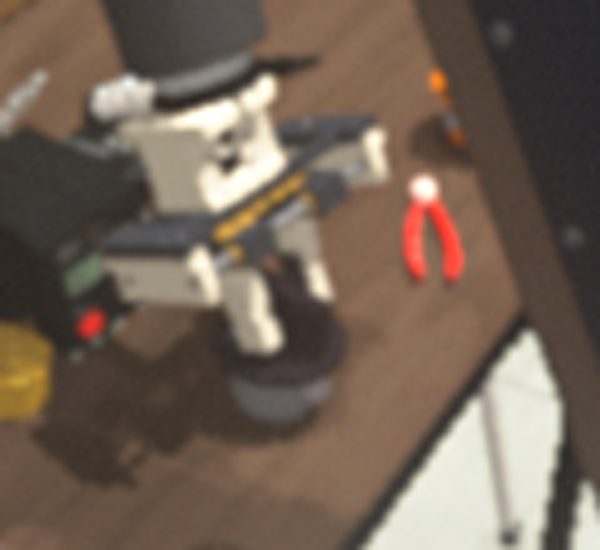

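The tool is tilted with the bar between the fingers, and a lug shows at (257,144), in line with the bar. I'll raise 2 mm and close.

Emit:
step_arm(increments=[[[-0.0008,0,-0.0018],[0,0,0],0.6],[[-0.0008,0,-0.0018],[0,0,0],1],[[-0.0008,0,-0.0018],[0,0,0],1],[[-0.0008,0,-0.0018],[0,0,0],1],[[-0.0008,0,-0.0018],[0,0,0],1],[[-0.0008,0,-0.0018],[0,0,0],1],[[-0.0008,0,-0.0018],[0,0,0],1],[[-0.0008,0,-0.0018],[0,0,0],1]], force=55)

```text
time_s: 9.75
tcp_pos: [0.4477, -0.1728, 0.0661]
eef_rot: [-180.0, 25.1, -9.9]
contact_force: [-0.3, 1.1, 6.8]
gripper_width: 0.0158
```

```bash
python3 - <<'E'
from m import *
p,q=load(); store(p+q.apply([-.0008,0,-.0018]),q)
s,q=st(); np.savez('pics/w5pose.npz',p=s['tcp_pos'],M=q.as_matrix())
save('wrist','w5.png')
im=cv2.convertScaleAbs(cv2.imread('pics/w5.png'),alpha=2.5)
cv2.imwrite('pics/w5c.png',cv2.resize(im[120:220,175:335],None,fx=4.5,fy=4.5,interpolation=cv2.INTER_CUBIC))
E
```

```text
t 9.75 tcp [ 0.4477 -0.1728  0.0661] rpy [-179.99   25.05   -9.9 ] F [-0.3  1.1  6.8] M [ 0.26 -0.12 -0.19] w 0.0158 j [ -0.9  27.4 -15.3  -4.  -72.1  83. ]
 meas-cmd mm [-0.6 -0.4 -0.3] rot deg [ 0.01 -0.05  0.  ]
```

View pics/w5c.png

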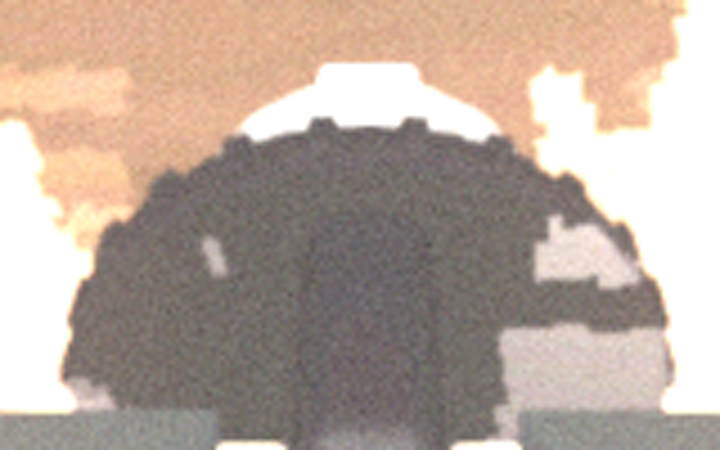

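```bash
cat > w5fit.py <<'E'
from m import *; from plan2 import tool_in_cart
from scipy.optimize import least_squares
W=np.load('pics/w5.png.npz'); Tc=np.linalg.inv(W['T_tool_cam'])
full=lambda p:(np.array(p,float)+.5)/4.5-.5+[175,120]
def pt(P): P=np.atleast_2d(P); return cv2.projectPoints(P,cv2.Rodrigues(Tc[:3,:3])[0],Tc[:3,3],W['intrinsics'],None)[0][:,0]
t=np.linspace(-np.pi/2,np.pi/2,721)
def feats(dx,dy,hg,b):
    q=tool_in_cart(b,1); g=np.array([dx,dy,hg]); tcp=g+q.apply([0,0,.0188])
    tr=lambda P:pt(q.inv().apply(P-tcp))
    col=np.vstack([tr(np.c_[.0435*np.cos(t),.0435*np.sin(t),0*t+z]) for z in (.054-.078,.046-.078)])
    lug=tr(np.array([[.039,.007,.032-.078],[.039,-.007,.032-.078],[.039,.007,.022-.078],[.039,-.007,.022-.078]]))
    bar=tr(np.array([[.036,0,.097-.078]]))
    y=col[:,1]; 
    row=full((0,380))[1]; near=col[np.abs(col[:,1]-row)<1.5]
    return np.r_[y.min(),lug[:,1].min(),lug[:,0].mean(),near[:,0].min(),near[:,0].max()]
obs=np.r_[full((0,126))[1],full((0,64))[1],full((369,0))[0],full((66,0))[0],full((668,0))[0]]
print('obs',obs.round(1)); 
for v in ((0,0,.003),(0,0,.005),(.002,0,.003)): print(v,feats(*v,25).round(1))
o=least_squares(lambda v:np.r_[feats(*v,25)-obs],[0,0,.003],diff_step=1e-2,x_scale=.01); print(o.x.round(4),o.fun.round(2))
E
python3 w5fit.py
```

```text
obs [147.6 133.8 256.6 189.3 323.1]
(0, 0, 0.003) [147.  134.3 257.3 189.  325.3]
(0, 0, 0.005) [145.2 132.8 257.3 189.7 324.7]
(0.002, 0, 0.003) [150.1 137.1 257.3 189.6 324.8]
[ 0.0015 -0.0006  0.0056] [-0.6   0.68 -0.24  0.06  0.18]
```

Grasp offset relative to the tool: dx≈+1 mm, hg≈5 mm. The picture w3 already shows the ring from the wrist, so I'll refine the socket from it.

```bash
python3 - <<'E'
import cv2
im=cv2.imread('pics/w3.png')
cv2.imwrite('pics/w3c.png',cv2.resize(im[68:188,185:325],None,fx=5,fy=5,interpolation=cv2.INTER_CUBIC))
E
```

```text
(no output)
```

View pics/w3c.png

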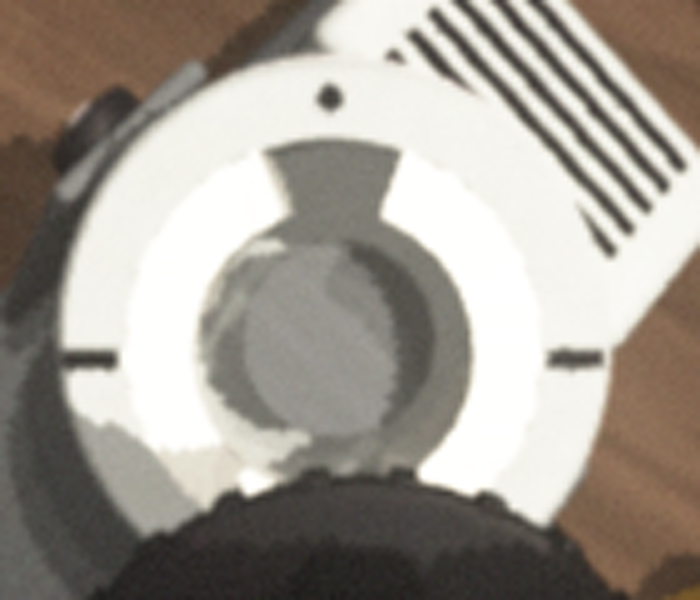

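```bash
cat > w3fit.py <<'E'
from h import *
from scipy.optimize import least_squares
Z=np.load('sock.npz'); SP,SM=Z['p'],Z['M']
W=np.load('pics/w3.png.npz'); ps=np.load('pics/w3pose.npz'); T=np.eye(4); T[:3,:3]=ps['M'];T[:3,3]=ps['p']; Ti=np.linalg.inv(T@W['T_tool_cam'])
pw=lambda P:cv2.projectPoints(np.atleast_2d(P),cv2.Rodrigues(Ti[:3,:3])[0],Ti[:3,3],W['intrinsics'],None)[0][:,0]
full=lambda p:(np.array(p,float)+.5)/5-.5+[185,68]
obs=full([(330,97),(90,359),(576,359)])
def pred(p,M): return pw(np.array([p+.054*M[:,1],p-.055*M[:,0],p+.055*M[:,0]]))
a=pred(SP,SM); print('pred',a.round(1),'obs',obs.round(1))
# wrist alone: fix tilt/axes M, free position in plane + small rot about z
def f(v):
    M=(R.from_rotvec(SM[:,2]*v[3])).as_matrix()@SM; return np.r_[(pred(SP+SM@v[:3],M)-obs).ravel(), v[2]*1000/3]
o=least_squares(f,[0,0,0,0],x_scale=[.01,.01,.01,.1]); print('offset in socket axes mm',(o.x[:3]*1000).round(1),'rot',np.degrees(o.x[3]).round(2),'res',o.fun.round(2)); print('world',(SM@o.x[:3]*1000).round(1))
E
python3 w3fit.py
```

```text
pred [[249.1  87.8]
 [200.5 139.7]
 [299.1 139.8]] obs [[250.6  87. ]
 [202.6 139.4]
 [299.8 139.4]]
offset in socket axes mm [ 1.5  0.5 -1.1] rot 0.03 res [-0.04  0.38 -0.57 -0.19  0.6  -0.16 -0.36]
world [ 1.5 -1.2 -0.1]
```

```bash
cat > g.py <<'E'
from m import *
from plan2 import toolpose
SP2=SP+SM@np.array([.0017,.0005,-.0005])
B,HG,XG=25.05,.005,.001
def sock(depth,tw=0,off=(0,0)):
    q=R.from_matrix(np.c_[SM[:,1],-SM[:,0],SM[:,2]])*R.from_euler('z',-tw,degrees=True)
    c=SP2+SM@np.array([off[0],off[1],depth+.036]); return toolpose(c,q,B,1,HG,XG)
def where(s=None):
    # from measured tool pose: cart collar point in socket frame + axis tilt + twist
    s=s or r.get_state(); q=R.from_euler('xyz',s['eef_rot'],degrees=True)
    from plan2 import tool_in_cart
    tq=tool_in_cart(B,1); tcp=np.array([XG,0,HG])+tq.apply([0,0,.0188]); cq=q*tq.inv(); cp=s['tcp_pos']-cq.apply(tcp)
    col=cp+cq.apply([0,0,-.036]); loc=SM.T@(col-SP2); M=SM.T@cq.as_matrix()
    print('collar in socket mm',(loc*1000).round(1),'axis tilt deg',np.degrees(M[:2,2]).round(2),'twist',round(float(np.degrees(np.arctan2(M[0,0],M[1,0]))),1),'Fsock',(SM.T@s['contact_force']).round(1))
    return loc
E
python3 - <<'E'
from g import *; from ik import *
where()
p,q=load(); j=r.get_state()['joints']
def go(p,q,n):
    global j
    j2,e=ik(p,q,j); print(n,p.round(3),j2.round(0),'err',round(e,1),'marg',round(min((j2-LO+1).min(),(HI+1-j2).min()),0),'dj',np.abs(j2-j).max().round(0)); j=j2
go(p+[0,0,.13],q,'lift')
for d in (.11,.09,.075,.04,.012,0,-.002): go(*sock(d),d)
for t in (30,60,90): go(*sock(-.002,t),t)
E
```

```text
collar in socket mm [ 159.  -273.1  -38.5] axis tilt deg [23.55 23.  ] twist 38.6 Fsock [2.3 1.8 6.4]
lift [ 0.448 -0.172  0.196] [ -1.  19.  -8.  -4. -87.  82.] err 0.0 marg 50.0 dj 15.0
0.11 [0.498 0.127 0.225] [ 52.   5. -33.  24. -64.  49.] err 0.0 marg 25.0 dj 53.0
0.09 [0.509 0.124 0.208] [ 51.   7. -34.  25. -62.  49.] err 0.0 marg 24.0 dj 3.0
0.075 [0.517 0.122 0.196] [ 50.   8. -34.  26. -60.  49.] err 0.0 marg 24.0 dj 2.0
0.04 [0.536 0.116 0.168] [ 47.  11. -36.  28. -55.  49.] err 0.0 marg 23.0 dj 4.0
0.012 [0.552 0.112 0.145] [ 45.  14. -36.  30. -52.  48.] err 0.0 marg 22.0 dj 3.0
0 [0.558 0.11  0.135] [ 44.  15. -37.  30. -51.  48.] err 0.0 marg 22.0 dj 1.0
-0.002 [0.56  0.11  0.133] [ 44.  15. -37.  31. -50.  48.] err 0.0 marg 22.0 dj 0.0
30 [0.559 0.113 0.132] [ 39.  12. -32.  18. -46.  36.] err 0.0 marg 26.0 dj 13.0
60 [0.56  0.117 0.132] [ 34.   9. -33.   7. -37.  22.] err 0.0 marg 26.0 dj 14.0
90 [0.562 0.119 0.133] [ 31.   5. -38.  -0. -23.   4.] err 0.0 marg 21.0 dj 18.0
```

Every phase is reachable with at least 21° of margin. Now I lift and go to the stand-off 110 mm out on the axis.

```bash
python3 - <<'E'
from g import *
p,q=load(); print('up'); inc(p+[0,0,.13],q,commit=False)
inc(*sock(.11))
E
```

```text
up
shift [-0.0549, -0.0, -0.1178] turn [0.0, 0.0, 0.0] rows>= 2.6
shift [-0.0695, -0.3035, -0.1423] turn [-0.5304, 0.5615, -0.4956] rows>= 6.8
```

Emit:
step_arm(increments=[[[-0.017,0,-0.0363],[0,0,0],1],[[-0.0359,0,-0.077],[0,0,0],1],[[-0.0695,-0.3035,-0.1423],[-0.5304,0.5615,-0.4956],1],[[-0.0695,-0.3035,-0.1423],[-0.5304,0.5615,-0.4956],1],[[-0.0695,-0.3035,-0.1423],[-0.5304,0.5615,-0.4956],1],[[-0.0695,-0.3035,-0.1423],[-0.5304,0.5615,-0.4956],1],[[-0.0695,-0.3035,-0.1423],[-0.5304,0.5615,-0.4956],1],[[-0.0695,-0.3035,-0.1423],[-0.5304,0.5615,-0.4956],1],[[-0.0695,-0.3035,-0.1423],[-0.5304,0.5615,-0.4956],1],[[-0.0695,-0.3035,-0.1423],[-0.5304,0.5615,-0.4956],1]])

```text
time_s: 10.8
tcp_pos: [0.4966, 0.1295, 0.2238]
eef_rot: [155.8, -1.0, 25.0]
contact_force: [-0.5, -0.7, -2.6]
gripper_width: 0.0155
```

Emit:
step_arm(increments=[[[0,0,0],[0,0,0],1],[[0,0,0],[0,0,0],1],[[0,0,0],[0,0,0],1]])

```text
time_s: 11.1
tcp_pos: [0.4974, 0.1252, 0.2236]
eef_rot: [155.8, -0.9, 24.5]
contact_force: [0.6, -0.3, -2.0]
gripper_width: 0.0158
```

```bash
python3 - <<'E'
from g import *
s,q=st(); where(s); np.savez('pics/w6pose.npz',p=s['tcp_pos'],M=q.as_matrix())
save('wrist','w6.png');save('side','s6.png');save('top','t6.png')
for n,a in (('s6',(130,270,130,310)),('t6',(100,240,130,310))):
    s=cv2.imread(f'pics/{n}.png'); cv2.imwrite(f'pics/{n}c.png',cv2.resize(s[a[0]:a[1],a[2]:a[3]],None,fx=4,fy=4,interpolation=cv2.INTER_CUBIC))
E
```

```text
t 11.1 tcp [0.4974 0.1252 0.2236] rpy [155.79  -0.91  24.51] F [ 0.6 -0.3 -2. ] M [1.29 0.91 0.01] w 0.0158 j [ 52.    5.8 -33.   24.3 -64.3  49.1]
 meas-cmd mm [-0.3 -1.9 -1.2] rot deg [ 0.05 -0.14  0.14]
collar in socket mm [  1.   -1.7 108.9] axis tilt deg [-0.01  0.14] twist 0.2 Fsock [-0.4 -0.6 -2. ]
```

View pics/w6.png

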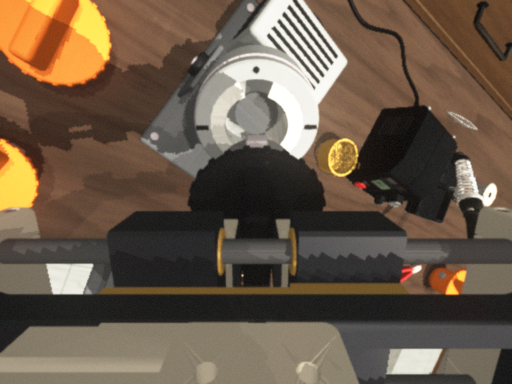

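View pics/s6c.png

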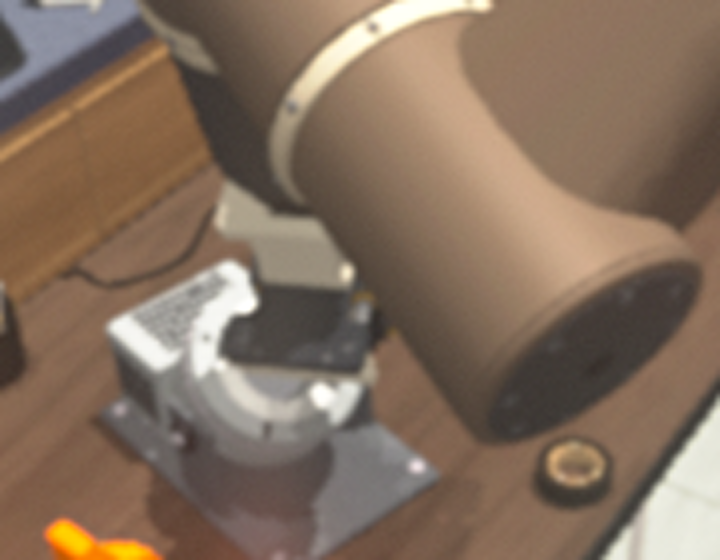

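View pics/t6c.png

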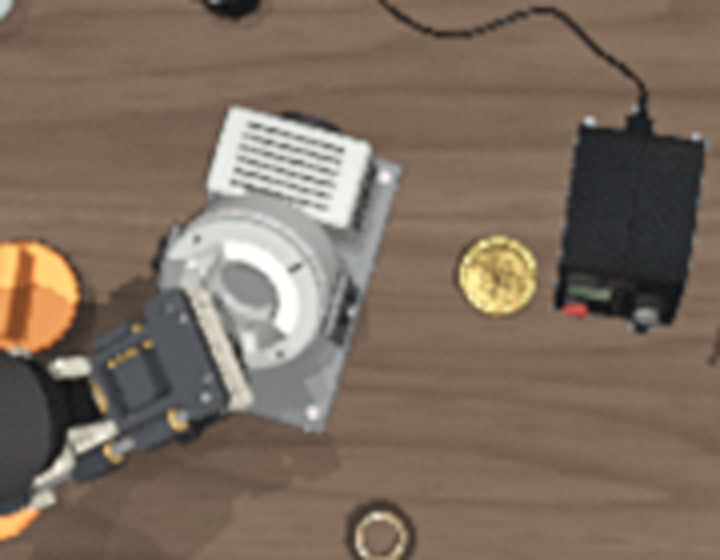

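From the wrist (w6): the ring dot is at (256,69), the bars at (203,127) and (310,127), and the lug at about (257,142). I'll crop it for a sharper check of socket and cartridge in one image.

```bash
python3 - <<'E'
import cv2
im=cv2.imread('pics/w6.png')
cv2.imwrite('pics/w6c.png',cv2.resize(im[45:215,180:335],None,fx=3.5*1,fy=3.5,interpolation=cv2.INTER_CUBIC))
im=cv2.convertScaleAbs(im,alpha=2.5); cv2.imwrite('pics/w6d.png',cv2.resize(im[125:215,180:335],None,fx=5,fy=5,interpolation=cv2.INTER_CUBIC))
E
```

```text
(no output)
```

View pics/w6c.png

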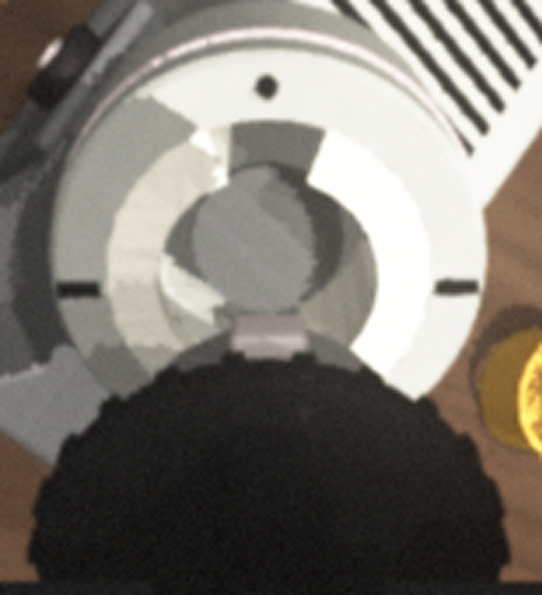

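View pics/w6d.png

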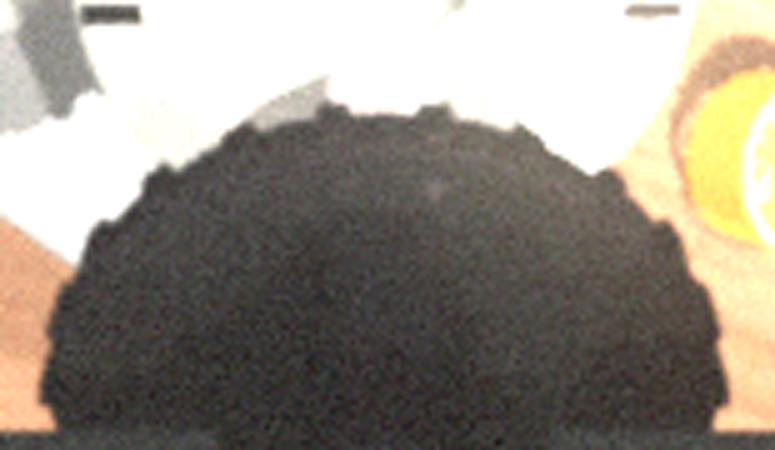

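```bash
sed -e 's/w3/w6/g' -e "s#full=.*#full=lambda p:(np.array(p,float)+.5)/3.5-.5+[180,45]#" -e 's/obs=full.*/obs=full([(266,87),(78,290),(456,287.5)])/' w3fit.py > w6fit.py; python3 w6fit.py
sed -e 's/w5/w6/g' -e "s#^full=.*#full=lambda p:(np.array(p,float)+.5)/3.5-.5+[180,45]#" -e "s#^obs=.*#obs=np.r_[full((0,360))[1],full((0,316))[1],full((269,0))[0],full((38,0))[0],full((502,0))[0]]#" -e 's/full((0,380))\[1\]/full((0,490))[1]/' w5fit.py > w6cfit.py; cat >> w6cfit.py <<'E'
o=least_squares(lambda v:np.r_[feats(v[0],v[1],.005,v[2])-obs],[0,0,25],diff_step=1e-2,x_scale=[.01,.01,10]); print(o.x.round(4),o.fun.round(2))
E
python3 w6cfit.py
```

```text
pred [[253.9  70. ]
 [199.4 127.4]
 [309.3 127.2]] obs [[255.6  69.5]
 [201.9 127.5]
 [309.9 126.8]]
offset in socket axes mm [ 1.6 -0.4 -1.6] rot 0.22 res [-0.11  0.44 -0.59 -0.27  0.72 -0.12 -0.52]
world [ 1.2 -1.8 -0.8]
obs [147.5 134.9 256.5 190.5 323.1]
(0, 0, 0.003) [147.8 135.  257.4 193.4 321.2]
(0, 0, 0.005) [146.  133.6 257.4 193.5 321.1]
(0.002, 0, 0.003) [150.8 137.8 257.4 194.8 319.9]
[-0.0037 -0.0004 -0.0035] [ 0.33 -0.41  0.22 -0.07 -0.22]
[ 2.30000e-03 -4.00000e-04  2.90223e+01] [ 0.83 -2.05  0.24  2.15 -2.35]
```

```bash
sed -i 's/\[.0017,.0005,-.0005\]/[.0022,.0002,-.0008]/' g.py; cat >> g.py <<'E'
def incc(pt,qt,commit=True,lim=.003):
    s=r.get_state(); p,q=load(); qm=R.from_euler('xyz',s['eef_rot'],degrees=True)
    e=s['tcp_pos']-p; e=np.clip(e,-lim,lim); er=qm*q.inv()   # world-side rotation error
    if er.magnitude()>.02: er=R.identity()
    inc(np.array(pt)-e, er.inv()*qt, commit)
E
python3 - <<'E'
from g import *
where(); incc(*sock(.046))
E
```

```text
collar in socket mm [  0.2  -1.1 109.3] axis tilt deg [-0.   0.1] twist 0.1 Fsock [-0.1 -2.  -1.5]
shift [0.0278, -0.0002, 0.057] turn [-0.0009, 0.0018, -0.0019] rows>= 1.3
```

Emit:
step_arm(increments=[[[0.007,0,0.014],[-0.0009,0.0018,-0.0019],1],[[0.014,-0.0001,0.029],[-0.0009,0.0018,-0.0019],1],[[0.021,-0.0001,0.043],[-0.0009,0.0018,-0.0019],1],[[0.0278,-0.0002,0.057],[-0.0009,0.0018,-0.0019],1],[[0.0278,-0.0002,0.057],[-0.0009,0.0018,-0.0019],1],[[0.0278,-0.0002,0.057],[-0.0009,0.0018,-0.0019],1]])

```text
time_s: 11.85
tcp_pos: [0.533, 0.1169, 0.1723]
eef_rot: [155.7, -1.0, 24.7]
contact_force: [0.3, 0.2, -1.2]
gripper_width: 0.0156
```

```bash
python3 - <<'E'
from g import *
s,q=st();where(s); 
save('wrist','w7.png');save('top','t7.png');save('side','s7.png')
a=cv2.imread('pics/w7.png')[90:220,170:350]; b=cv2.imread('pics/t7.png')[125:215,150:240]; c=cv2.imread('pics/s7.png')[180:280,150:250]
k=lambda i,w:cv2.resize(i,(w,int(i.shape[0]*w/i.shape[1])),interpolation=cv2.INTER_CUBIC)
cv2.imwrite('pics/w7c.png',k(cv2.convertScaleAbs(a,alpha=1.6),700)); 
b,c=k(b,395),k(c,395); h=min(b.shape[0],c.shape[0]); cv2.imwrite('pics/ts7.png',np.hstack([b[:h],c[:h]]))
E
```

```text
t 11.85 tcp [0.533  0.1169 0.1723] rpy [155.7   -0.96  24.74] F [ 0.3  0.2 -1.2] M [ 1.35  0.91 -0.01] w 0.0156 j [ 47.7  11.  -35.1  27.6 -56.3  48.9]
 meas-cmd mm [-0.5 -1.1 -0.9] rot deg [ 0.02 -0.11  0.05]
collar in socket mm [-0.4  0.1 46.2] axis tilt deg [-0.01  0.01] twist -0.1 Fsock [-0.6 -0.1 -1.1]
```

View pics/w7c.png

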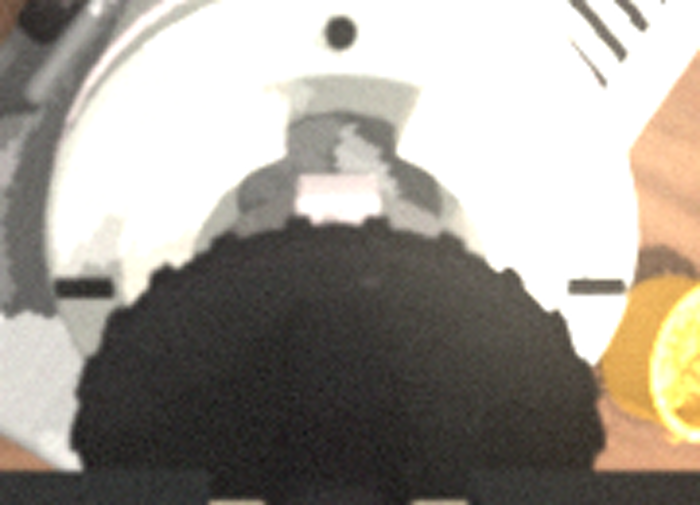

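View pics/ts7.png

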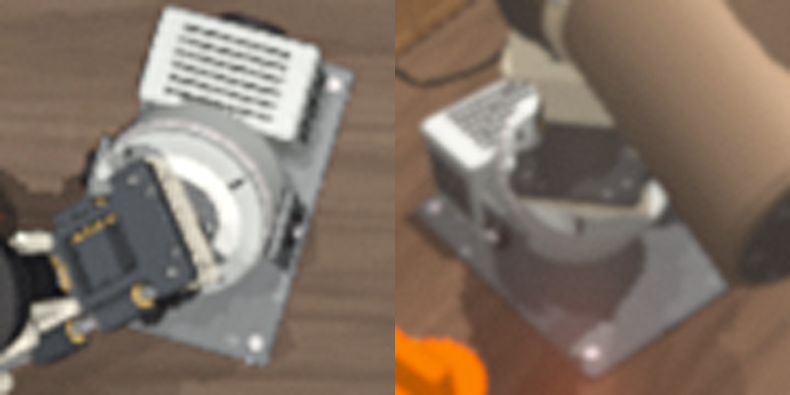

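The lug (column 339) lines up with the dot (340) and the middle of the bars (341). I'll push in toward depth 24 mm in small steps.

```bash
python3 - <<'E'
from g import *
incc(*sock(.024))
E
```

```text
shift [0.0088, 0.0008, 0.0211] turn [-0.0002, -0.002, 0.0014] rows>= 0.5
```

Emit:
step_arm(increments=[[[0.0018,0.0002,0.0042],[0,-0.002,0.0014],1],[[0.0036,0.0004,0.0084],[0,-0.002,0.0014],1],[[0.0054,0.0005,0.0127],[0,-0.002,0.0014],1],[[0.007,0.0007,0.0169],[0,-0.002,0.0014],1],[[0.0088,0.0008,0.0211],[0,-0.002,0.0014],1],[[0.0088,0.0008,0.0211],[0,-0.002,0.0014],1]])

```text
time_s: 12.6
tcp_pos: [0.5452, 0.1124, 0.1528]
eef_rot: [155.7, -0.9, 24.7]
contact_force: [0.6, 0.3, -1.8]
gripper_width: 0.0159
```

```bash
python3 - <<'E'
from g import *
s,q=st();where(s); 
E
```

```text
t 12.6 tcp [0.5452 0.1124 0.1528] rpy [155.71  -0.86  24.67] F [ 0.6  0.3 -1.8] M [1.3  0.9  0.03] w 0.0159 j [ 46.1  13.  -35.7  28.9 -53.5  48.5]
 meas-cmd mm [-0.5 -0.9 -1.7] rot deg [ 0.03 -0.11  0.  ]
collar in socket mm [-0.1 -1.1 22.8] axis tilt deg [-0.02  0.12] twist -0.0 Fsock [-0.7 -0.1 -1.8]
```

It went 19 mm into the hole without contact. I continue through the notches to depth 6 mm, onto the spring.

```bash
python3 - <<'E'
from g import *
incc(*sock(.006))
E
```

```text
shift [0.0081, 0.0001, 0.0148] turn [0.0005, 0.0021, 0.0005] rows>= 0.3
```

Emit:
step_arm(increments=[[[0.002,0,0.0037],[0,0.002,0.0005],1],[[0.004,0,0.0074],[0,0.002,0.0005],1],[[0.0061,0,0.0111],[0,0.002,0.0005],1],[[0.0081,0.0001,0.0148],[0,0.002,0.0005],1],[[0.0081,0.0001,0.0148],[0,0.002,0.0005],1]])

```text
time_s: 13.1
tcp_pos: [0.5554, 0.1106, 0.1399]
eef_rot: [155.7, -1.0, 24.7]
contact_force: [-2.9, 1.9, 1.2]
gripper_width: 0.0155
```

```bash
python3 - <<'E'
from g import *
s,q=st();where(s); 
incc(*sock(-.0025))
E
```

```text
t 13.1 tcp [0.5554 0.1106 0.1399] rpy [155.72  -1.01  24.71] F [-2.9  1.9  1.2] M [ 1.48  1.9  -0.29] w 0.0155 j [ 44.9  14.5 -36.   30.  -51.5  48.1]
 meas-cmd mm [-0.4 -0.6 -1.3] rot deg [ 0.02 -0.08 -0.  ]
collar in socket mm [-0.   0.4  6.2] axis tilt deg [-0.02 -0.03] twist -0.0 Fsock [-2.2 -0.7  2.9]
shift [0.0033, 0.0, 0.0081] turn [0.0003, -0.0005, -0.0] rows>= 0.2
```

Spring force is about 4.5 N at 6 mm, as expected. I press on to 2.5 mm past the locked depth.

Emit:
step_arm(increments=[[[0.0011,0,0.0027],[0,0,0],1],[[0.0022,0,0.0054],[0,0,0],1],[[0.0033,0,0.0081],[0,0,0],1],[[0.0033,0,0.0081],[0,0,0],1],[[0.0033,0,0.0081],[0,0,0],1]])

```text
time_s: 13.6
tcp_pos: [0.56, 0.1093, 0.133]
eef_rot: [155.7, -1.1, 24.7]
contact_force: [-3.0, 2.1, 2.7]
gripper_width: 0.0156
```

```bash
python3 - <<'E'
from g import *
s,q=st();where(s); 
save('wrist','w8.png')
a=cv2.imread('pics/w8.png')[90:220,170:350]
cv2.imwrite('pics/w8c.png',cv2.resize(cv2.convertScaleAbs(a,alpha=1.6),None,fx=4,fy=4,interpolation=cv2.INTER_CUBIC))
E
```

```text
t 13.6 tcp [0.56   0.1093 0.133 ] rpy [155.73  -1.06  24.72] F [-3.   2.1  2.7] M [ 1.41  1.9  -0.31] w 0.0156 j [ 44.4  15.2 -36.3  30.6 -50.5  47.9]
 meas-cmd mm [-0.3 -0.3 -0.8] rot deg [0.01 0.   0.  ]
collar in socket mm [-0.   0.4 -2.1] axis tilt deg [-0.01 -0.08] twist 0.0 Fsock [-1.8 -0.1  4.2]
```

View pics/w8c.png

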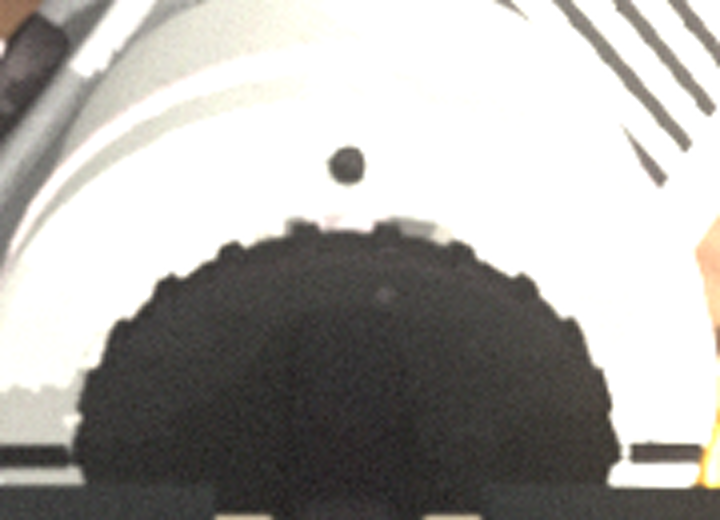

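Emit:
step_arm(increments=[[[0.0006,0,0.0014],[0,0,0],1],[[0.0006,0,0.0014],[0,0,0],1],[[0.0006,0,0.0014],[0,0,0],1]])

```text
time_s: 13.95
tcp_pos: [0.5608, 0.109, 0.1319]
eef_rot: [155.7, -1.1, 24.7]
contact_force: [-5.8, 1.9, 4.5]
gripper_width: 0.0162
```

```bash
python3 - <<'E'
from g import *
p,q=load(); store(p+q.apply([.0006,0,.0014]),q)
for i in range(3):
    s=r.get_state(); print((SM.T@s['contact_force']).round(2))
s,q=st();where(s)
E
```

```text
[-1.9  -1.48  7.15]
[-1.9  -1.48  7.15]
[-1.9  -1.48  7.15]
t 13.95 tcp [0.5608 0.109  0.1319] rpy [155.73  -1.07  24.73] F [-5.8  1.9  4.5] M [ 1.31  2.17 -0.39] w 0.0162 j [ 44.3  15.3 -36.3  30.7 -50.3  47.9]
 meas-cmd mm [-0.4 -0.3 -0.7] rot deg [0.01 0.01 0.01]
collar in socket mm [-0.   0.3 -3.5] axis tilt deg [-0.01 -0.09] twist 0.0 Fsock [-1.9 -1.5  7.2]
```

8.8 N means the collar is just about on the ring, so the depth estimate holds (−3.5 mm against −4 at contact). I'll back off to about −2.2 mm and start the twist, with waypoints on the cone about the socket axis.

```bash
cat >> g.py <<'E'
def rows(ang,depth,off=(0,0),fb=True):
    s=r.get_state(); p,q=load(); qm=R.from_euler('xyz',s['eef_rot'],degrees=True)
    e=np.clip(s['tcp_pos']-p,-.003,.003) if fb else 0
    out=[]
    for a in ang:
        pt,qt=sock(depth,a,off); d=np.round(q.inv().apply(pt-e-p),4); w=np.round((q.inv()*qt).as_rotvec(),3); out.append([d.tolist(),w.tolist(),1])
    store(p+q.apply(d),q*R.from_rotvec(w)); print(str(out).replace("'",''))
E
python3 - <<'E'
from g import *
rows([0,2,6,11,17,23,29,35,40,45],-.0022)
E
```

```text
[[[-0.0008, 0.0, -0.001], [0.0, -0.001, -0.0], 1], [[-0.0008, -0.0002, -0.001], [0.015, -0.001, 0.032], 1], [[-0.0008, -0.0007, -0.001], [0.045, -0.001, 0.095], 1], [[-0.0007, -0.0013, -0.0011], [0.081, -0.001, 0.174], 1], [[-0.0005, -0.002, -0.0012], [0.126, -0.001, 0.269], 1], [[-0.0003, -0.0027, -0.0013], [0.17, -0.001, 0.364], 1], [[-0.0, -0.0034, -0.0014], [0.214, -0.001, 0.459], 1], [[0.0003, -0.004, -0.0016], [0.259, -0.001, 0.554], 1], [[0.0007, -0.0045, -0.0017], [0.295, -0.001, 0.633], 1], [[0.001, -0.0049, -0.0019], [0.332, -0.001, 0.712], 1]]
```

Emit:
step_arm(increments=[[[-0.0008,0.0,-0.001],[0.0,-0.001,0.0],1],[[-0.0008,-0.0002,-0.001],[0.015,-0.001,0.032],1],[[-0.0008,-0.0007,-0.001],[0.045,-0.001,0.095],1],[[-0.0007,-0.0013,-0.0011],[0.081,-0.001,0.174],1],[[-0.0005,-0.002,-0.0012],[0.126,-0.001,0.269],1],[[-0.0005,-0.002,-0.0012],[0.126,-0.001,0.269],1]])

```text
time_s: 14.55
tcp_pos: [0.5591, 0.1103, 0.1321]
eef_rot: [164.1, -6.4, 10.0]
contact_force: [-5.2, 2.1, 3.0]
gripper_width: 0.0155
```

```bash
python3 - <<'E'
from g import *
store(*sock(-.0022,17))   # approx; refine with residuals below
p,q=load()
s,qm=st();where(s); print('Msock',(SM.T@s['moment']).round(2))
E
```

```text
t 14.55 tcp [0.5591 0.1103 0.1321] rpy [164.07  -6.38   9.97] F [-5.2  2.1  3. ] M [ 1.39  2.24 -0.24] w 0.0155 j [ 41.3  13.7 -33.5  22.9 -48.2  41.6]
 meas-cmd mm [-0.2 -0.5 -0. ] rot deg [ 0.14 -0.01  0.26]
collar in socket mm [ 0.4 -0.4 -2.2] axis tilt deg [0.02 0.01] twist 17.3 Fsock [-2.4 -1.6  5.7]
Msock [-1.44  2.14 -0.61]
```

The twist is free at 17°, so the lugs are under the ring. I continue.

```bash
python3 - <<'E'
from g import *
p,q=sock(-.0022,17); store(p+[.0004,.0003,.0007],q)
rows([21,27,33,39,45,51,57,63,68,70],-.0022)
E
```

```text
[[[0.0003, -0.001, -0.0001], [0.03, 0.0, 0.063], 1], [[0.0004, -0.0017, -0.0002], [0.074, 0.0, 0.158], 1], [[0.0005, -0.0024, -0.0002], [0.118, 0.0, 0.253], 1], [[0.0008, -0.0031, -0.0003], [0.163, 0.0, 0.348], 1], [[0.001, -0.0037, -0.0005], [0.207, 0.0, 0.443], 1], [[0.0014, -0.0044, -0.0006], [0.251, 0.0, 0.538], 1], [[0.0018, -0.0049, -0.0008], [0.296, 0.0, 0.632], 1], [[0.0022, -0.0055, -0.001], [0.34, 0.0, 0.727], 1], [[0.0026, -0.0059, -0.0012], [0.377, 0.0, 0.806], 1], [[0.0028, -0.006, -0.0013], [0.392, 0.0, 0.838], 1]]
```

Emit:
step_arm(increments=[[[0.0003,-0.001,-0.0001],[0.03,0.0,0.063],1],[[0.0004,-0.0017,-0.0002],[0.074,0.0,0.158],1],[[0.0005,-0.0024,-0.0002],[0.118,0.0,0.253],1],[[0.0008,-0.0031,-0.0003],[0.163,0.0,0.348],1],[[0.001,-0.0037,-0.0005],[0.207,0.0,0.443],1],[[0.0014,-0.0044,-0.0006],[0.251,0.0,0.538],1],[[0.0018,-0.0049,-0.0008],[0.296,0.0,0.632],1],[[0.0022,-0.0055,-0.001],[0.34,0.0,0.727],1],[[0.0026,-0.0059,-0.0012],[0.377,0.0,0.806],1],[[0.0028,-0.006,-0.0013],[0.392,0.0,0.838],1]])

```text
time_s: 15.55
tcp_pos: [0.5603, 0.1168, 0.1316]
eef_rot: [-166.1, -7.2, -38.0]
contact_force: [-5.6, 2.6, 3.4]
gripper_width: 0.0158
```

```bash
python3 - <<'E'
from g import *
s,qm=st();where(s); print('Msock',(SM.T@s['moment']).round(2))
rows([73,77,81,84,87,89,90,90],-.0018)
E
```

```text
t 15.55 tcp [0.5603 0.1168 0.1316] rpy [-166.1    -7.25  -37.98] F [-5.6  2.6  3.4] M [0.82 2.71 0.67] w 0.0158 j [ 32.8   7.6 -34.3   3.9 -32.7  17.2]
 meas-cmd mm [-1.1 -0.9 -1.1] rot deg [ 0.05 -0.03  0.18]
collar in socket mm [-0.3 -0.6 -2.2] axis tilt deg [0.03 0.03] twist 70.2 Fsock [-2.8 -1.4  6.3]
Msock [-1.67  2.32  0.52]
[[[0.0002, -0.0008, -0.0006], [0.022, 0.0, 0.047], 1], [[0.0003, -0.0013, -0.0006], [0.051, 0.0, 0.111], 1], [[0.0003, -0.0017, -0.0006], [0.081, 0.0, 0.174], 1], [[0.0004, -0.0021, -0.0007], [0.103, 0.0, 0.221], 1], [[0.0005, -0.0024, -0.0007], [0.125, 0.0, 0.269], 1], [[0.0006, -0.0027, -0.0007], [0.14, 0.0, 0.3], 1], [[0.0006, -0.0028, -0.0008], [0.148, 0.0, 0.316], 1], [[0.0006, -0.0028, -0.0008], [0.148, 0.0, 0.316], 1]]
```

Emit:
step_arm(increments=[[[0.0002,-0.0008,-0.0006],[0.022,0.0,0.047],1],[[0.0003,-0.0013,-0.0006],[0.051,0.0,0.111],1],[[0.0003,-0.0017,-0.0006],[0.081,0.0,0.174],1],[[0.0004,-0.0021,-0.0007],[0.103,0.0,0.221],1],[[0.0005,-0.0024,-0.0007],[0.125,0.0,0.269],1],[[0.0006,-0.0027,-0.0007],[0.14,0.0,0.3],1],[[0.0006,-0.0028,-0.0008],[0.148,0.0,0.316],1],[[0.0006,-0.0028,-0.0008],[0.148,0.0,0.316],1]])

```text
time_s: 16.35
tcp_pos: [0.562, 0.1186, 0.1328]
eef_rot: [-156.4, -1.4, -55.0]
contact_force: [-4.7, 1.5, 2.0]
gripper_width: 0.0159
```

```bash
python3 - <<'E'
from g import *
s,qm=st();where(s); print('Msock',(SM.T@s['moment']).round(2))
save('wrist','w9.png');save('top','t9.png')
cv2.imwrite('pics/w9c.png',cv2.resize(cv2.imread('pics/w9.png')[70:230,150:370],None,fx=3.5,fy=3.5,interpolation=cv2.INTER_CUBIC))
E
```

```text
t 16.35 tcp [0.562  0.1186 0.1328] rpy [-156.36   -1.43  -54.99] F [-4.7  1.5  2. ] M [0.25 2.74 0.73] w 0.0159 j [ 31.3   5.1 -38.2  -0.4 -23.    4.4]
 meas-cmd mm [-1.2 -0.9 -1.4] rot deg [-0.06 -0.02  0.02]
collar in socket mm [-0.2 -0.2 -1.9] axis tilt deg [0.04 0.04] twist 90.0 Fsock [-2.2 -1.9  4.5]
Msock [-1.88  1.94  0.89]
```

View pics/w9c.png

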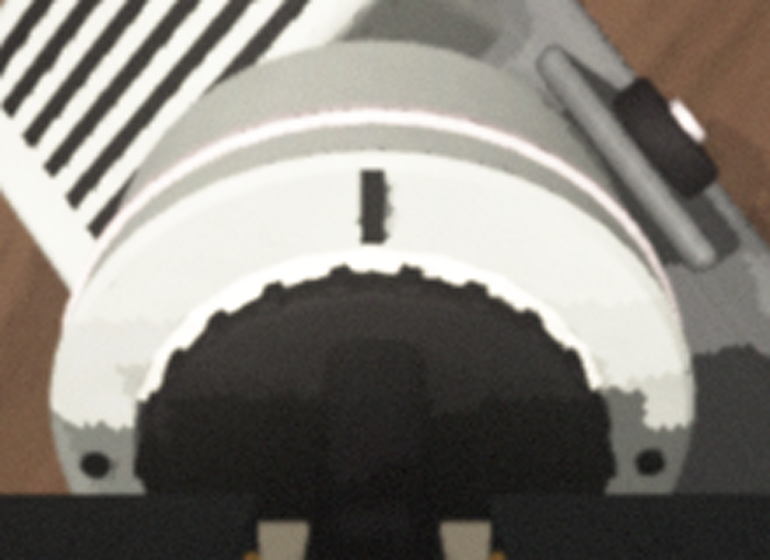

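The bar now lines up with the rim mark (column 374 against about 378). I'll push a few degrees further to feel the stop.

```bash
python3 - <<'E'
from g import *
rows([91,92,93,94,94],-.0015)
E
```

```text
[[[0.0, -0.0004, -0.0005], [0.007, 0.0, 0.016], 1], [[0.0, -0.0005, -0.0005], [0.014, 0.0, 0.032], 1], [[0.0, -0.0006, -0.0005], [0.022, 0.0, 0.048], 1], [[0.0, -0.0007, -0.0005], [0.029, 0.0, 0.063], 1], [[0.0, -0.0007, -0.0005], [0.029, 0.0, 0.063], 1]]
```

Emit:
step_arm(increments=[[[0.0,-0.0004,-0.0005],[0.007,0.0,0.016],1],[[0.0,-0.0005,-0.0005],[0.014,0.0,0.032],1],[[0.0,-0.0006,-0.0005],[0.022,0.0,0.048],1],[[0.0,-0.0007,-0.0005],[0.029,0.0,0.063],1],[[0.0,-0.0007,-0.0005],[0.029,0.0,0.063],1]])

```text
time_s: 16.95
tcp_pos: [0.5624, 0.1188, 0.1334]
eef_rot: [-154.7, 0.0, -58.2]
contact_force: [-4.5, 1.1, 0.2]
gripper_width: 0.0159
```

```bash
python3 - <<'E'
from g import *
s,qm=st();where(s); print('Msock',(SM.T@s['moment']).round(2))
E
```

```text
t 16.95 tcp [0.5624 0.1188 0.1334] rpy [-1.5468e+02  2.0000e-02 -5.8210e+01] F [-4.5  1.1  0.2] M [-0.89  3.13  1.58] w 0.0159 j [ 31.2   4.6 -39.3  -0.7 -20.8   1.1]
 meas-cmd mm [-1.2 -0.9 -1.5] rot deg [-0.09 -0.01 -0.05]
collar in socket mm [-0.  -0.1 -1.6] axis tilt deg [0.03 0.05] twist 93.9 Fsock [-2.5 -2.7  2.8]
Msock [-2.28  1.64  2.27]
```

The axial moment rose from 0.9 to 2.3 N m, so the lugs are against the stop. I'll relax to about 91° and ease up so the spring seats the lugs on the ring, then let go.

```bash
python3 - <<'E'
from g import *
rows([92,91.5,91.5],0.0)
E
```

```text
[[[-0.0007, 0.0002, -0.0015], [-0.015, 0.0, -0.031], 1], [[-0.0007, 0.0003, -0.0015], [-0.018, 0.0, -0.039], 1], [[-0.0007, 0.0003, -0.0015], [-0.018, 0.0, -0.039], 1]]
```

Emit:
step_arm(increments=[[[-0.0004,0.0001,-0.0008],[-0.015,0.0,-0.031],1],[[-0.0007,0.0003,-0.0015],[-0.018,0.0,-0.039],1],[[-0.0007,0.0003,-0.0015],[-0.018,0.0,-0.039],1],[[-0.0007,0.0003,-0.0015],[-0.018,0.0,-0.039],1]])

```text
time_s: 17.35
tcp_pos: [0.5616, 0.1191, 0.135]
eef_rot: [-155.7, -0.9, -56.3]
contact_force: [-4.2, -0.5, -0.6]
gripper_width: 0.0157
```

```bash
python3 - <<'E'
from g import *
s,qm=st();where(s); print('Msock',(SM.T@s['moment']).round(2))
E
```

```text
t 17.35 tcp [0.5616 0.1191 0.135 ] rpy [-155.67   -0.86  -56.29] F [-4.2 -0.5 -0.6] M [-0.85  3.06  0.51] w 0.0157 j [ 31.4   4.7 -38.6  -0.5 -22.4   3. ]
 meas-cmd mm [-0.8 -0.7 -1.2] rot deg [-0.03 -0.02  0.07]
collar in socket mm [0.1 0.4 0.1] axis tilt deg [0.04 0.04] twist 91.6 Fsock [-1.4 -3.7  1.8]
Msock [-2.65  1.21  1.36]
```

Axial force has dropped, as the ring now carries the spring. Opening.

Emit:
step_arm(increments=[[[0,0,0],[0,0,0],0.5],[[0,0,0],[0,0,0],0.5],[[0,0,0],[0,0,0],0.5],[[0,0,0],[0,0,0],0.5],[[0,0,0],[0,0,0],0.5],[[0,0,0],[0,0,0],0.5],[[0,0,0],[0,0,0],0.5],[[0,0,0],[0,0,0],0.5]])

```text
time_s: 18.15
tcp_pos: [0.562, 0.1194, 0.1353]
eef_rot: [-155.6, -0.9, -56.2]
contact_force: [0.5, -0.6, -0.2]
gripper_width: 0.0439
```

```bash
python3 - <<'E'
from g import *; from ik import *
s,qm=st();where(s); print('Msock',(SM.T@s['moment']).round(2))
save('wrist','w10.png')
cv2.imwrite('pics/w10c.png',cv2.resize(cv2.imread('pics/w10.png')[70:230,150:370],None,fx=3.5,fy=3.5,interpolation=cv2.INTER_CUBIC))
j=s['joints']; p,q=s['tcp_pos'],qm
for d in (.03,.06,.09,.12):
    j2,e=ik(p+q.apply([0,0,-d]),q,j); print(d,j2.round(0),round(e,1))
E
```

```text
t 18.15 tcp [0.562  0.1194 0.1353] rpy [-155.62   -0.88  -56.25] F [ 0.5 -0.6 -0.2] M [-0.74  1.25 -0.01] w 0.0439 j [ 31.4   4.7 -38.5  -0.5 -22.4   3. ]
 meas-cmd mm [-0.4 -0.4 -0.9] rot deg [ 0.02 -0.01  0.02]
collar in socket mm [0.1 1.  0.2] axis tilt deg [ 0.03 -0.02] twist 91.5 Fsock [ 0.6 -0.  -0.5]
Msock [-1.32  0.11  0.6 ]
0.03 [ 31.   2. -37.  -0. -27.   3.] 0.0
0.06 [ 31.  -1. -36.  -0. -31.   3.] 0.0
0.09 [ 31.  -4. -35.  -0. -35.   3.] 0.0
0.12 [ 31.  -7. -33.  -0. -39.   3.] 0.0
```

View pics/w10c.png

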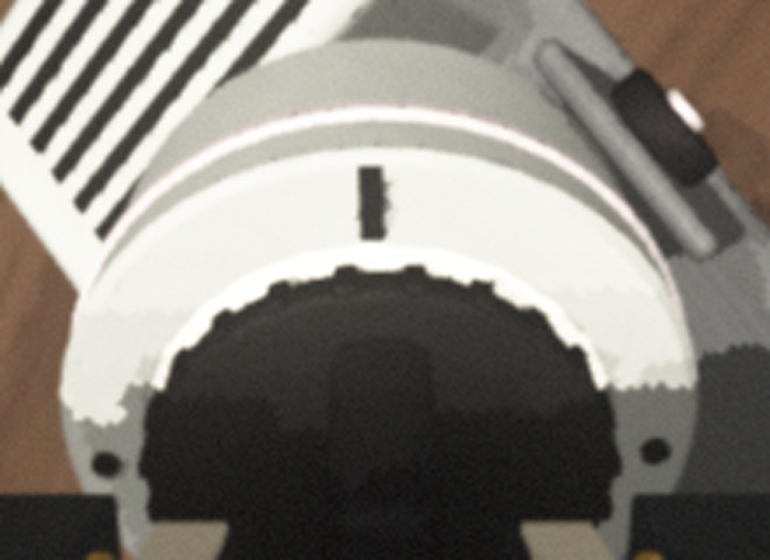

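It's released, and the cartridge stayed in. Backing out along the tool axis.

Emit:
step_arm(increments=[[[0,0,-0.01],[0,0,0],0.4],[[0,0,-0.025],[0,0,0],0.3],[[0,0,-0.045],[0,0,0],0.2],[[0,0,-0.075],[0,0,0],0.2],[[0,0,-0.1],[0,0,0],0.2],[[0,0,-0.12],[0,0,0],0.2],[[0,0,-0.12],[0,0,0],0.2],[[0,0,-0.12],[0,0,0],0.2]])

```text
time_s: 19.0
tcp_pos: [0.5198, 0.0932, 0.2455]
eef_rot: [-155.5, -0.9, -56.3]
contact_force: [1.2, -0.4, -0.5]
gripper_width: 0.0701
```

```bash
python3 - <<'E'
from g import *
p,q=load(); store(p+q.apply([0,0,-.12]),q)
s,q=st(); np.savez('pics/w11pose.npz',p=s['tcp_pos'],M=q.as_matrix()); save('wrist','w11.png'); save('side','s11.png')
a=cv2.imread('pics/w11.png')[30:230,150:370]; cv2.imwrite('pics/w11c.png',cv2.convertScaleAbs(cv2.resize(a,None,fx=3,fy=3,interpolation=cv2.INTER_CUBIC),alpha=1.3))
cv2.imwrite('pics/s11c.png',cv2.resize(cv2.imread('pics/s11.png')[150:290,130:290],None,fx=4,fy=4,interpolation=cv2.INTER_CUBIC))
E
```

```text
t 19.0 tcp [0.5198 0.0932 0.2455] rpy [-155.52   -0.88  -56.26] F [ 1.2 -0.4 -0.5] M [-0.75  1.39 -0.  ] w 0.0701 j [ 31.3  -7.6 -33.8  -0.3 -39.3   2.9]
 meas-cmd mm [-0.6 -0.5  0. ] rot deg [ 0.12 -0.01  0.03]
```

View pics/w11c.png

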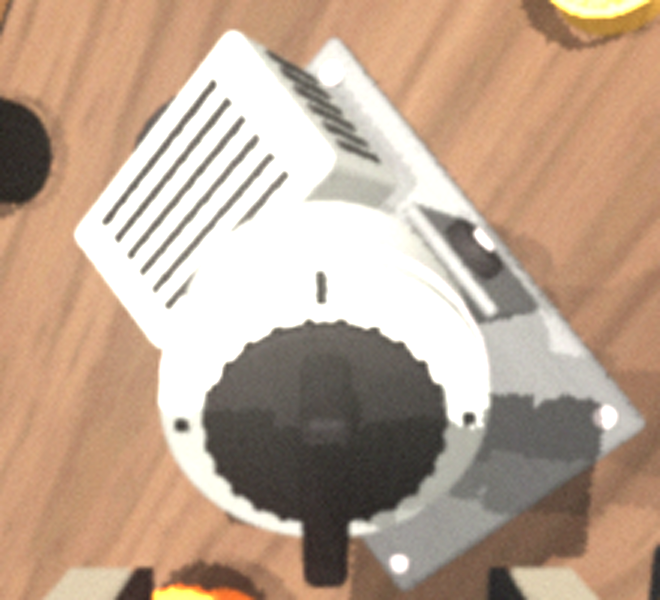

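View pics/s11c.png

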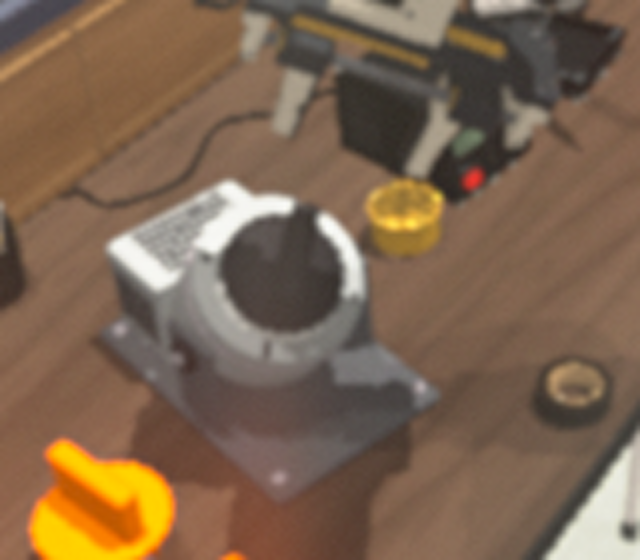

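```bash
python3 - <<'E'
from g import *
W=np.load('pics/w11.png.npz'); ps=np.load('pics/w11pose.npz'); T=np.eye(4); T[:3,:3]=ps['M'];T[:3,3]=ps['p']; Ti=np.linalg.inv(T@W['T_tool_cam'])
pw=lambda P:(cv2.projectPoints(np.atleast_2d(P),cv2.Rodrigues(Ti[:3,:3])[0],Ti[:3,3],W['intrinsics'],None)[0][:,0]-[150,30]+.5)*3-.5
for tw,dep in ((90,0),(85,0),(95,0),(90,.003),(90,-.003),(90,.012)):
    a=np.radians(tw); u=np.cos(a)*SM[:,1]+np.sin(a)*SM[:,0]; v=np.cos(a)*SM[:,0]-np.sin(a)*SM[:,1]
    c=SP2+SM[:,2]*dep; t=np.linspace(0,6.28,200)[:,None]; col=pw(c+SM[:,2]*.012+.043*(np.cos(t)*u+np.sin(t)*v))
    print(tw,dep,'bar ends',pw(np.array([c+SM[:,2]*.055+u*.036,c+SM[:,2]*.055-u*.036])).round(0).tolist(),'collar',col.min(0).round(0),col.max(0).round(0))
print('mark x',pw(SP2+.055*SM[:,0]).round(0),'dots',pw(np.array([SP2+.054*SM[:,1],SP2-.054*SM[:,1]])).round(0).tolist())
E
```

```text
90 0 bar ends [[323.0, 424.0], [328.0, 592.0]] collar [207. 332.] [444. 524.]
85 0 bar ends [[312.0, 425.0], [337.0, 591.0]] collar [207. 332.] [444. 524.]
95 0 bar ends [[333.0, 424.0], [319.0, 591.0]] collar [207. 332.] [444. 524.]
90 0.003 bar ends [[323.0, 430.0], [328.0, 598.0]] collar [206. 336.] [445. 529.]
90 -0.003 bar ends [[323.0, 418.0], [328.0, 585.0]] collar [208. 327.] [443. 519.]
90 0.012 bar ends [[323.0, 449.0], [328.0, 618.0]] collar [203. 350.] [448. 545.]
mark x [[321. 282.]] dots [[182.0, 421.0], [469.0, 415.0]]
```

The view agrees with the locked state: twist 90 ± 2°, depth about 0, and clearly not 12 mm up. The gripper is clear, so I'm handing in.

```bash
python3 - <<'E'
from h import *
print(r.close_job(), r.get_state()['time_s'])
E
```

```text
the job is handed in; nothing more can be done
the job is handed in; nothing more can be done
```

The black cartridge is fitted in the socket, locked at the stop and let go, and the job is handed in at about 19 s on the robot's clock.

**What I did:** My first grasp, in line with the cartridge's axis, could not reach the socket because joint 3 ran up to its limit. I set the cartridge back down where it stood and regrasped it with the tool leaning 25° along the bar. Then I pushed it through the notches against the spring until the collar was almost on the ring. I eased back about 1.3 mm, turned it clockwise to the stop, let the spring seat the lugs, opened the gripper and backed off.

**Checks that agreed:**
- **Spring:** the push-back was about 4.5 N halfway down and 8.8 N just before the collar met the ring.
- **Stop:** the turning moment rose from 0.9 to 2.3 N·m between 90° and 94°.
- **Final pictures:** with the gripper clear, the bar lines up with the rim marks (90 ± 2°) and the cartridge sits at the locked depth to within about 2 mm.

**Checks that disagreed:**
- The fixed cameras and the wrist camera differed by about 4.5 mm on the cartridge and 2 mm on the socket; I went by the wrist camera.
- In the last picture the bar end and collar edge lay 4–13 px, in a 3x enlargement, from where I predicted them; I put this down to the bar's rounded ends and calibration.
- Joint 3 read −58.26° to −58.3° against its −58.28° limit at the unreachable pose, and I could not tell whether that counts as passing its range.

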